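# Heft three look-alike hubs and press each down to the stop of its engraving nest

## Task

The three black hubs look the same, but one is solid steel (about 680 g), one is a canister filled with sand (about 360 g) and one is hollow (about 130 g). Lift each briefly to judge by its weight which it is, then put it foot-down in its nest on the engraving pallet - solid in the blue cassette, filled in the red, hollow in the yellow - and press it steadily down past the nest's spring plunger until you feel it come to rest on the stop inside, without forcing it. Leave the other things on the table alone.

Things in the scene. Friction and masses are not known exactly. Their poses are not given: they have to be found in the camera images.
- hub_a_center (a point): One of three black hubs that look just alike (a, b, c in no order), standing on its foot at the start. This point: on its axis, half-way up, 33 mm above its underside; z along the axis. From below: foot 40 mm in diameter, 30 mm long (lowest 6 mm tapered to 36 mm); flange 58 mm in diameter, 6 mm thick; plain boss 40 mm in diameter, 30 mm tall, to grip at any yaw. 66 mm high in all.
- hub_b_center (a point): Another of three black hubs that look just alike (a, b, c in no order), standing on its foot at the start. This point: on its axis, half-way up, 33 mm above its underside; z along the axis. Shaped as hub_a. Each hub weighs within 8 % of its class: 680 g solid, 360 g filled, 130 g hollow.
- hub_c_center (a point): Another of three black hubs that look just alike (a, b, c in no order), standing on its foot at the start. This point: on its axis, half-way up, 33 mm above its underside; z along the axis. Shaped as hub_a.
- nest_solid_mouth (a point): Centre of the bore's mouth, on the top face, of the cassette with the blue strip (white disc): for the solid hub. A fixed plywood block 116 (its x) x 96 (its y) x 34 mm on the pallet, colour strip along its -x edge. Top face 42 mm above the table; bore 41.5 mm in diameter, vertical, open right through.
- nest_hollow_mouth (a point): The same point of the cassette with the yellow strip (black ring): for the hollow hub. In each cassette a spring plunger on the +x side stands its 8 mm ball 3 mm into the bore, 11 mm below the top face. It takes 11 to 18 N, the hub's weight included, to push the foot past it and about 8 to 12 N to slide on; a hub let go stays up.
- nest_filled_mouth (a point): The same point of the cassette with the red strip (white dots): for the filled hub. Each bore has a rubber-faced stop, wound to its own unknown depth, 18 to 28 mm below the mouth: the foot's underside must come down on it; the flange then stands 2 to 12 mm off the wood. The rubber gives 1 mm per 14 N. More than 35 N on cassette or stop is forcing it.
- leaf_big: Bystander: laser-cut plywood maple leaf lying flat, about 100 mm across, 4 mm thick. Origin under its middle.
- leaf_small: Bystander: plywood oak leaf lying flat, about 90 x 50 mm, 4 mm thick. Origin under its middle.
- leaf_third: Bystander: plywood ivy leaf lying flat, about 80 mm across, 4 mm thick. Origin under its middle.
- carton: Bystander: small white carton 50 x 120 x 32 mm (long along its y). Origin under its middle.
- pen: Bystander: blue pen lying along its x axis, 125 mm long, 9 mm thick. Origin under its middle.
- tape_roll: Bystander: roll of masking tape lying flat, 90 mm across, 24 mm high. Origin under its middle.
- calliper: Bystander: sliding calliper lying flat along its x axis, 200 mm long, 12 mm high. Origin under the middle of its beam.
- mug: Bystander: white mug, 80 mm across, 92 mm high, handle to its +y. Origin under its middle.
- pallet: Fixed aluminium pallet, 128 (its x) x 336 (its y) x 8 mm with 16 mm high end strips, carrying the three cassettes in a row along its y, 104 mm apart, in any order. Origin under its middle.

How it is judged:
By the outcome, as a careful person would: the job done as asked, in the order asked, and still so for the second after the job is handed in, with the robot touching nothing.
It also fails if it takes over 67 s, if anything falls off the work surface, if the arm or the gripper's body presses on something with over 40 N, if the wrist force passes 120 N, or if a joint passes its speed limit or range.

## Robot

A 6-joint arm with a two-finger parallel gripper is mounted at the origin on the work surface. World frame = base frame: x ahead of the robot, y to its left, z up, the work surface at z = 0. Lengths are in m, angles in rad, forces in N, time in s.
With the tool pointing down it reaches from about 0.15 to 0.775 m from the base axis. Payload 6.1 kg.
Tool frame: the origin (TCP) lies at the very end of the fingers, on their centre line; the grasp point (between the pads) lies 19 mm behind it; y points along the fingers, z is the direction in which the jaws open and shut, and the axes are right-handed (so a half turn about y gives the same grasp; the last joint's range is limited). The gripper opens to 85 mm and grips with 20 to 120 N. Pads are 22 mm wide; open, the fingers measure 114 mm over their backs; the gripper's body (76 mm by 85 mm) begins 54 mm behind the grasp point. The pads swing forward as they close: fully open they stand 13 mm farther back than shut.
Start: joints at [-1.316, 0.126, -0.04, 1.405, 0, 1.571], TCP at [0.132, -0.508, 0.231] pointing down, gripper open.
Joint ranges: [-2.72, 2.72], [-0.95, 1.95], [-1.27, 1.35], [-1.78, 2.02], [-1.46, 1.47], [-3.14, 3.14]. Speed limits (rad/s): [2.39, 2.39, 3.01, 3.14, 3.14, 3.14].

## Interface

Orientations are given as a unit quaternion [x, y, z, w].
In Python, from station import manip gives the robot as it stands.
- The arm moves only by the tool carry_out, never from a script. Its arguments are lists of equal length, an entry for each row: "slide": the shift along the tool's x, y, z in mm, a list of three; "angular": the turn, a rotation vector about the tool's x, y, z in rad, a list of three; "claw": the closure, from -1 (fully open) to 1 (shut). In form: {"slide": [[tx, ty, tz], ...], "angular": [[rx, ry, rz], ...], "claw": [claw, ...]}. A call has exactly 10 rows; each row is the pose to reach, as a shift and turn from the pose commanded when the call began, along the tool's axes at that moment; what a row does not reach only later rows make up. A row lasts 1/12 s, in which the tool goes at most 41.7 mm and 7.16 degrees, less where a joint would pass 70% of its speed; a pose out of reach is approached as far as the arm can. A call with a gripper value outside its range is refused whole. The fingers move at their own pace and stop on an object; "force" is the grip in N (left out, the last holds). Time passes only in rows, so rows that repeat a pose let the fingers close, or fill a call up. It gives the time, the measured TCP pose, the force and the opening at its end, in the units of the state.
- manip.get_state(): the state, without advancing time (a new reading comes with each control period).
- manip.get_image(name): name is "side" or "top"; returns the picture (400x640x3 uint8, red, green, blue); there is no depth.
- manip.camera_info(name): a dict with "camera_matrix" (3x3 intrinsics, pixels), "camera_from_world" (4x4, takes a point from world to camera coordinates). Camera axes: x right, y down, z forward; pixel columns grow to the right and rows downward; lengths in m; the calibration is good to about 2 mm. A picture is of the moment at which its call begins. camera_info takes no time and is no camera call.
- manip.hand_in(): hands the job in, once; it reports no verdict.
The state is a dict: "time_s": time; "joint_positions": joint angles; "qd": joint speeds; "joint_torque": joint torques, N m; "tcp_pos": TCP position; "tool_rot": TCP orientation; "contact_force": force on the tool from outside, world axes, zero at the start; "moment": the same for the moment, N m; "finger_gap": opening from 0.0 (shut) to 1.0 (fully open).
Only numpy, scipy, OpenCV 4.12 (cv2) and the standard library are available. Lean on these libraries where they do the work, as an engineer would, in place of code of your own. Each camera call takes 0.05 s, during which the arm holds its last target.

## Working session

There is one attempt and no reset: what is moved stays moved. The work goes in short steps, Python scripts to look and compute and a tool call to move; the robot and the scene stay as the last step left them, time stands still between calls to the robot, and variables do not carry over. Pictures are saved under pics/ and viewed, and the job is handed in when it is done.

Besides the shell and the picture viewer there is one more tool, called after "Emit:" in YAML: its name, and indented under it one key for each argument. carry_out: Moves the arm, as the interface text tells. Its arguments: {"type":"object","properties":{"slide":{"type":"array","items":{"type":"array","items":{"type":"number"}}},"angular":{"type":"array","items":{"type":"array","items":{"type":"number"}}},"claw":{"type":"array","items":{"type":"number"}},"force":{"type":"number"}},"required":["slide","angular","claw"]}

```bash
mkdir -p pics; ls; python3 - <<'E'
from station import manip
import cv2
print(manip.get_state())
for n in ("top","side"):
    im=manip.get_image(n); cv2.imwrite(f"pics/{n}0.png",im[:,:,::-1])
    print(n,manip.camera_info(n))
E
```

```text
pics
{'time_s': 0.0, 'joint_positions': array([-1.31601358e+00,  1.26366460e-01, -4.06226909e-02,  1.40537821e+00,
       -1.68882743e-05,  1.57079514e+00]), 'qd': array([ 1.80776348e-03, -1.56956607e-05,  8.60513990e-04,  4.98443440e-04,
       -2.36304853e-04,  1.77827190e-03]), 'joint_torque': array([ 2.73104561e-04, -4.35915112e+01,  3.52924168e+01,  1.72485615e-02,
       -4.25554776e-05,  5.52423131e-06]), 'tcp_pos': array([ 0.13221128, -0.50766022,  0.23052884]), 'tool_rot': array([-0.08991274,  0.70192679, -0.70082642,  0.08975976]), 'contact_force': array([ 0.43500367, -0.02292673,  0.26366405]), 'moment': array([0.01315903, 0.0321377 , 0.04589398]), 'finger_gap': 0.9985255536821943}
top {'camera_matrix': array([[492.44484344,   0.        , 317.41922909],
       [  0.        , 492.44484344, 198.2743906 ],
       [  0.        ,   0.        ,   1.        ]]), 'camera_from_world': array([[-0.01430953, -0.9998541 , -0.00932819,  0.03225188],
       [-0.99244308,  0.01533928, -0.12174331,  0.48620906],
       [ 0.12186863,  0.00751561, -0.99251778,  1.2505575 ],
       [ 0.        ,  0.        ,  0.        ,  1.        ]])}
side {'camera_matrix': array([[366.51457323,   0.        , 316.20183891],
       [  0.        , 366.51457323, 202.30578058],
       [  0.        ,   0.        ,   1.        ]]), 'camera_from_world': array([[ 0.95224188, -0.30472866,  0.01938671, -0.47448763],
       [-0.19746068, -0.66298304, -0.72212379,  0.14819913],
       [ 0.23290487,  0.6838084 , -0.69149215,  0.91635202],
       [ 0.        ,  0.        ,  0.        ,  1.        ]])}
```

View pics/top0.png

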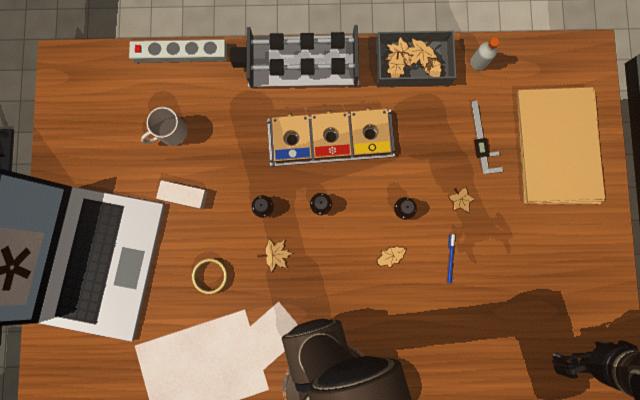

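View pics/side0.png

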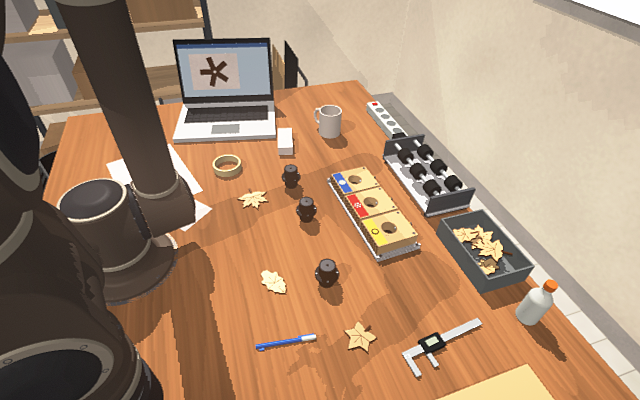

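The hubs appear in the top view at about (262,206), (320,204) and (405,208). The nests are at (291,139) blue, (331,136) red and (370,132) yellow. I'll enlarge these next.

```bash
python3 - <<'E'
import cv2
t=cv2.imread("pics/top0.png"); s=cv2.imread("pics/side0.png")
c=t[100:225,245:425]; cv2.imwrite("pics/tc.png",cv2.resize(c,None,fx=4.4,fy=4.4,interpolation=cv2.INTER_CUBIC))
c=s[155:295,270:430]; cv2.imwrite("pics/sc.png",cv2.resize(c,None,fx=4.2,fy=4.2,interpolation=cv2.INTER_CUBIC))
E
```

```text
(no output)
```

View pics/tc.png

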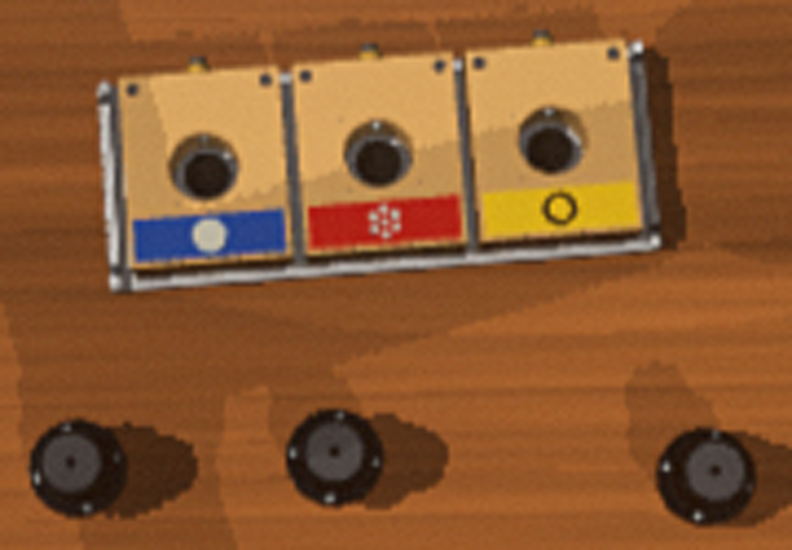

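View pics/sc.png

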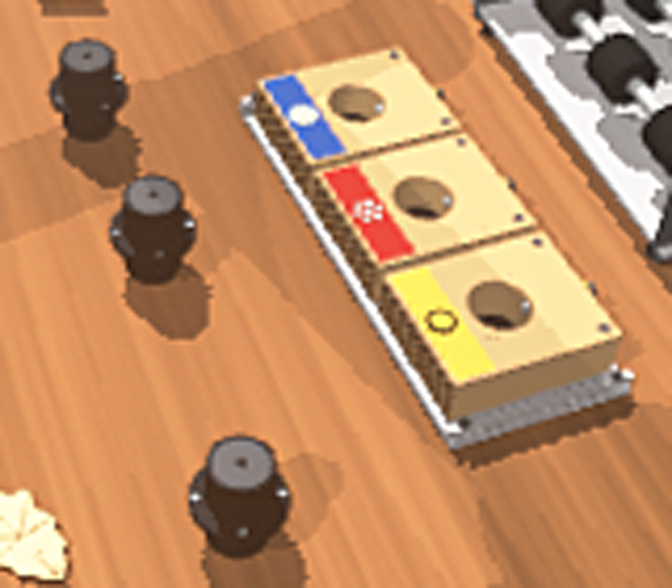

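```bash
cat > h.py <<'E'
import numpy as np
from station import manip
def ray(n,uv,z):
    ci=manip.camera_info(n); K=np.array(ci["camera_matrix"]);T=np.array(ci["camera_from_world"])
    d=T[:3,:3].T@np.linalg.solve(K,[uv[0],uv[1],1]); c=-T[:3,:3].T@T[:3,3]
    return c+d*(z-c[2])/d[2]
E
python3 - <<'E'
from h import *
np.set_printoptions(precision=4,suppress=True)
T=lambda p:((p[0]+.5)/4.4-.5+245,(p[1]+.5)/4.4-.5+100)
S=lambda p:((p[0]+.5)/4.2-.5+270,(p[1]+.5)/4.2-.5+155)
for n,a,b,z in [("L",(71,462),(87,57),.066),("M",(334,452),(153,195),.066),("R",(715,470),(241,463),.066),
 ("blue",(205,167),(356,104),.042),("red",(379,154),(423,198),.042),("yel",(553,140.5),(500,305),.042)]:
    print(n,ray("top",T(a),z),ray("side",S(b),z))
for p in [(120,77),(628,40),(643,230),(133,268)]: print(ray("top",T(p),.042))
E
```

```text
L [0.4683 0.168  0.066 ] [0.4689 0.1655 0.066 ]
M [0.4717 0.0171 0.066 ] [0.4732 0.0159 0.066 ]
R [ 0.458  -0.2007  0.066 ] [ 0.4586 -0.2012  0.066 ]
blue [0.6462 0.0912 0.042 ] [0.6461 0.089  0.042 ]
red [ 0.6524 -0.0124  0.042 ] [ 0.6525 -0.0143  0.042 ]
yel [ 0.6589 -0.1159  0.042 ] [ 0.6594 -0.1172  0.042 ]
[0.7021 0.1416 0.042 ]
[ 0.7197 -0.1624  0.042 ]
[ 0.6038 -0.1676  0.042 ]
[0.5858 0.1343 0.042 ]
```

```bash
cat >> h.py <<'E'
from scipy.spatial.transform import Rotation as R
import sys
np.set_printoptions(precision=4,suppress=True)
def goal(pos,yaw=None,cmd=None):
    """yaw: world angle of jaw direction (mod pi). tool y down."""
    s=manip.get_state(); p=np.array(s["tcp_pos"]); r=R.from_quat(s["tool_rot"])
    if cmd is not None: p=np.array(cmd[0]); r=R.from_quat(cmd[1])
    M=r.as_matrix(); print("t",round(s["time_s"],2),"p",p,"\nM",M.round(3).tolist(),"j",np.array(s["joint_positions"]),"F",np.array(s["contact_force"]),"gap",s["finger_gap"])
    print("slide mm",1000*M.T@(np.array(pos)-p))
    if yaw is not None:
        for y in (yaw,yaw+np.pi):
            z=np.array([np.cos(y),np.sin(y),0]); yy=np.array([0,0,-1.]); x=np.cross(yy,z)
            G=np.stack([x,yy,z],1); print("rotvec",(r.inv()*R.from_matrix(G)).as_rotvec())
E
python3 -c "
from h import *
goal([.4583,-.2010,.11],.061)"
```

```text
t 0.1 p [ 0.1322 -0.5077  0.2306] 
M [[-0.968, -0.0, 0.252], [-0.252, 0.001, -0.968], [-0.0, -1.0, -0.001]] j [-1.316   0.1263 -0.0405  1.4054  0.      1.5708] F [ 0.1405 -0.4473  0.2605] gap 1.0012284326116474
slide mm [-392.8373  120.9178 -214.4491]
rotvec [ 0.0012 -1.377  -0.001 ]
rotvec [0.001  1.7646 0.0012]
```

Emit:
carry_out:
  slide:
    - [-40, 10, -22]
    - [-80, 20, -44]
    - [-120, 30, -66]
    - [-160, 40, -88]
    - [-200, 50, -110]
    - [-240, 60, -132]
    - [-280, 70, -154]
    - [-320, 80, -175]
    - [-360, 85, -197]
    - [-393, 90, -214]
  angular:
    - [0, -0.12, 0]
    - [0, -0.24, 0]
    - [0, -0.36, 0]
    - [0, -0.48, 0]
    - [0, -0.6, 0]
    - [0, -0.72, 0]
    - [0, -0.84, 0]
    - [0, -0.96, 0]
    - [0, -1.08, 0]
    - [0, -1.2, 0]
  claw: [-1, -1, -1, -1, -1, -1, -1, -1, -1, -1]
  force: 60

```text
time_s: 0.93
tcp_pos: [0.4303, -0.2267, 0.1465]
tool_rot: [-0.472, 0.527, -0.527, 0.472]
contact_force: [0.1, -0.5, -0.1]
finger_gap: 1.0
```

```bash
python3 -c "
from h import *
goal([.4583,-.2010,.037],.061)"
```

```text
t 0.93 p [ 0.4303 -0.2267  0.1465] 
M [[-0.11, -0.001, 0.994], [-0.994, 0.0, -0.11], [-0.0, -1.0, -0.001]] j [-0.4849  0.0677 -0.2903  1.2135 -0.0001  1.196 ] F [ 0.0726 -0.5291 -0.071 ] gap 0.9998205282123677
slide mm [-28.601  109.4478  25.1196]
rotvec [ 0.0007 -0.1711 -0.0002]
rotvec [0.0004 2.9705 0.001 ]
```

Emit:
carry_out:
  slide:
    - [-15, 10, 12]
    - [-29, 20, 25]
    - [-29, 30, 25]
    - [-29, 36, 25]
    - [-29, 36, 25]
    - [-29, 36, 25]
    - [-29, 36, 25]
    - [-29, 36, 25]
    - [-29, 36, 25]
    - [-29, 36, 25]
  angular:
    - [0, -0.09, 0]
    - [0, -0.17, 0]
    - [0, -0.17, 0]
    - [0, -0.17, 0]
    - [0, -0.17, 0]
    - [0, -0.17, 0]
    - [0, -0.17, 0]
    - [0, -0.17, 0]
    - [0, -0.17, 0]
    - [0, -0.17, 0]
  claw: [-1, -1, -1, -1, -1, -1, -1, -1, -1, -1]

```text
time_s: 1.77
tcp_pos: [0.4577, -0.2032, 0.1117]
tool_rot: [-0.513, 0.486, -0.487, 0.513]
contact_force: [-0.1, -0.5, 0.6]
finger_gap: 0.996
```

```bash
python3 -c "
from h import *
goal([.4583,-.2010,.037],.061)"
```

```text
t 1.77 p [ 0.4577 -0.2032  0.1117] 
M [[0.053, 0.001, 0.999], [-0.999, -0.0, 0.053], [0.0, -1.0, 0.001]] j [-0.4178  0.1076 -0.3239  1.1383  0.      1.1   ] F [-0.1005 -0.4752  0.6082] gap 0.9958664585461005
slide mm [-2.2035 74.7115  0.6051]
rotvec [-0.0008 -0.008   0.0004]
rotvec [-0.0007  3.1336 -0.0013]
```

Emit:
carry_out:
  slide:
    - [-2, 20, 0.5]
    - [-2, 40, 0.5]
    - [-2, 55, 0.5]
    - [-2, 66, 0.5]
    - [-2, 71, 0.5]
    - [-2, 74, 0.5]
    - [-2, 74, 0.5]
    - [-2, 74, 0.5]
    - [-2, 74, 0.5]
    - [-2, 74, 0.5]
  angular:
    - [0, -0.008, 0]
    - [0, -0.008, 0]
    - [0, -0.008, 0]
    - [0, -0.008, 0]
    - [0, -0.008, 0]
    - [0, -0.008, 0]
    - [0, -0.008, 0]
    - [0, -0.008, 0]
    - [0, -0.008, 0]
    - [0, -0.008, 0]
  claw: [-1, -1, -1, -1, -1, -1, -1, -0.5, -0.2, 0]

```text
time_s: 2.6
tcp_pos: [0.4587, -0.2009, 0.038]
tool_rot: [-0.515, 0.484, -0.485, 0.515]
contact_force: [-1.2, 0.8, -0.6]
finger_gap: 0.602
```

```bash
python3 -c "
from h import *
goal([.4583,-.2010,.037],.061)
import cv2
cv2.imwrite('pics/s1.png',cv2.resize(manip.get_image('side')[180:340,240:420,::-1],None,fx=4,fy=4))"
```

```text
t 2.6 p [ 0.4587 -0.2009  0.038 ] 
M [[0.062, 0.001, 0.998], [-0.998, -0.001, 0.062], [0.001, -1.0, 0.001]] j [-0.4129  0.1543 -0.4405  0.9746 -0.      1.096 ] F [-1.1835  0.7928 -0.6084] gap 0.6015560301021999
slide mm [ 0.0443  0.9624 -0.3956]
rotvec [-0.0013  0.001   0.0007]
rotvec [ 0.0011 -3.1406  0.002 ]
```

View pics/s1.png

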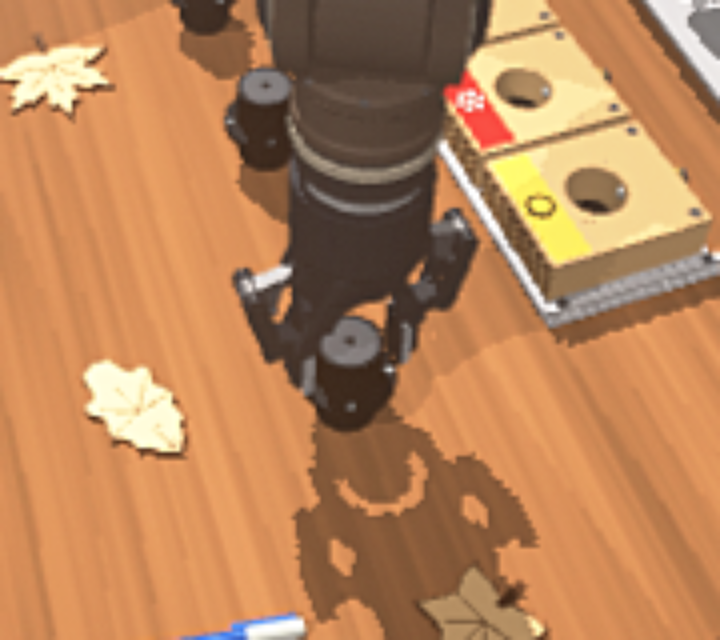

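Emit:
carry_out:
  slide:
    - [0, 0, 0]
    - [0, 0, 0]
    - [0, 0, 0]
    - [0, 0, 0]
    - [0, 0, 0]
    - [0, -10, 0]
    - [0, -30, 0]
    - [0, -50, 0]
    - [0, -50, 0]
    - [0, -50, 0]
  angular:
    - [0, 0, 0]
    - [0, 0, 0]
    - [0, 0, 0]
    - [0, 0, 0]
    - [0, 0, 0]
    - [0, 0, 0]
    - [0, 0, 0]
    - [0, 0, 0]
    - [0, 0, 0]
    - [0, 0, 0]
  claw: [0.2, 1, 1, 1, 1, 1, 1, 1, 1, 1]
  force: 80

```text
time_s: 3.48
tcp_pos: [0.459, -0.2011, 0.0883]
tool_rot: [-0.515, 0.483, -0.485, 0.516]
contact_force: [-0.5, -0.9, -0.6]
finger_gap: 0.441
```

Emit:
carry_out:
  slide:
    - [0, -20, 0]
    - [0, -40, 0]
    - [0, -60, 0]
    - [0, -60, 0]
    - [0, -60, 0]
    - [0, -60, 0]
    - [0, -60, 0]
    - [0, -60, 0]
    - [0, -60, 0]
    - [0, -60, 0]
  angular:
    - [0, 0, 0]
    - [0, 0, 0]
    - [0, 0, 0]
    - [0, 0, 0]
    - [0, 0, 0]
    - [0, 0, 0]
    - [0, 0, 0]
    - [0, 0, 0]
    - [0, 0, 0]
    - [0, 0, 0]
  claw: [1, 1, 1, 1, 1, 1, 1, 1, 1, 1]

```text
time_s: 4.32
tcp_pos: [0.4578, -0.2006, 0.1465]
tool_rot: [0.515, -0.485, 0.484, -0.515]
contact_force: [-0.1, -0.4, -1.4]
finger_gap: 0.443
```

```bash
python3 -c "
from h import *
import cv2
goal([.6592,-.1166,.15],.061)
F=[]
for i in range(2):
    im=manip.get_image(('side','top')[i]); F.append(manip.get_state()['contact_force']); cv2.imwrite('pics/w1%d.png'%i,im[:,:,::-1])
print(np.array(F))
s=cv2.imread('pics/w10.png')[150:310,240:420];cv2.imwrite('pics/w1s.png',cv2.resize(s,None,fx=4,fy=4,interpolation=cv2.INTER_CUBIC))
"
```

```text
t 4.32 p [ 0.4578 -0.2006  0.1465] 
M [[0.062, -0.001, 0.998], [-0.998, 0.0, 0.062], [-0.001, -1.0, -0.001]] j [-0.4129  0.0932 -0.2623  1.2165  0.      1.0959] F [-0.1449 -0.4336 -1.3882] gap 0.4426541537995808
slide mm [-71.327   -3.686  206.1883]
rotvec [ 0.0011  0.001  -0.0005]
rotvec [-0.0009 -3.1406 -0.0017]
[[ 0.8674 -0.3073 -1.6877]
 [ 0.3739  0.2203 -1.7168]]
```

View pics/w1s.png

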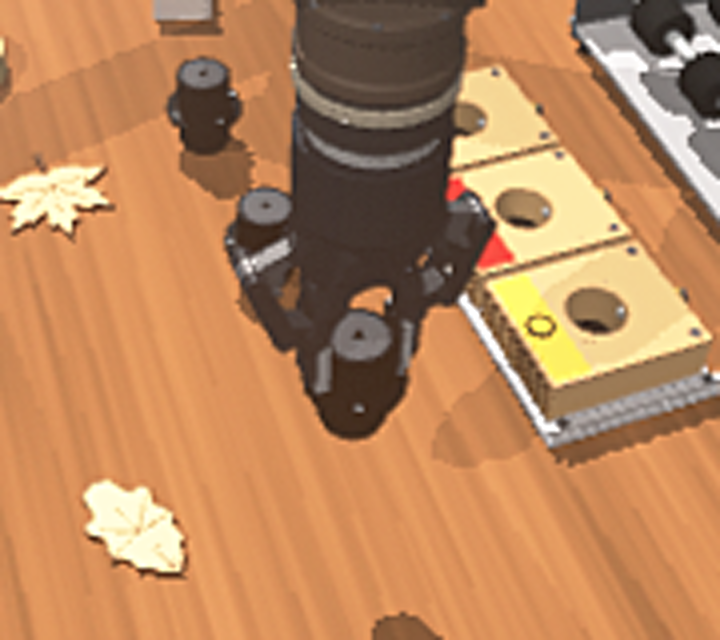

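```bash
python3 -c "
from h import *
s=manip.get_state();print(s['tcp_pos'])
print(ray('side',(240+359.5/4-.5,150+335.5/4-.5),s['tcp_pos'][2]+.028))"
```

```text
[ 0.458  -0.2006  0.1469]
[ 0.4591 -0.2015  0.1749]
```

Emit:
carry_out:
  slide:
    - [-11, 0, 32]
    - [-22, 0, 64]
    - [-34, 0, 96]
    - [-45, 0, 128]
    - [-56, 0, 160]
    - [-64, 0, 184]
    - [-69, 5, 198]
    - [-71, 20, 205]
    - [-71, 35, 205]
    - [-71, 45, 205]
  angular:
    - [0, 0, 0]
    - [0, 0, 0]
    - [0, 0, 0]
    - [0, 0, 0]
    - [0, 0, 0]
    - [0, 0, 0]
    - [0, 0, 0]
    - [0, 0, 0]
    - [0, 0, 0]
    - [0, 0, 0]
  claw: [1, 1, 1, 1, 1, 1, 1, 1, 1, 1]

```text
time_s: 5.25
tcp_pos: [0.6584, -0.1166, 0.1001]
tool_rot: [0.516, -0.485, 0.483, -0.515]
contact_force: [0.1, 1.0, -1.7]
finger_gap: 0.446
```

```bash
python3 -c "
from h import *
import cv2
im=manip.get_image('side')
goal([.6586,-.1161,.082],.061)
cv2.imwrite('pics/n1.png',cv2.resize(im[150:290,310:470,::-1],None,fx=4.2,fy=4.2,interpolation=cv2.INTER_CUBIC))
"
```

```text
t 5.3 p [ 0.6571 -0.1167  0.0982] 
M [[0.062, -0.005, 0.998], [-0.998, 0.001, 0.062], [-0.001, -1.0, -0.005]] j [-0.1757  0.4254  0.0628  1.2129 -0.      1.3327] F [-0.8625 -0.1185 -3.0357] gap 0.44994325180345457
slide mm [-0.4754 16.2248  1.6388]
rotvec [ 0.0047  0.0014 -0.0011]
rotvec [-0.0017 -3.1402 -0.0073]
```

View pics/n1.png

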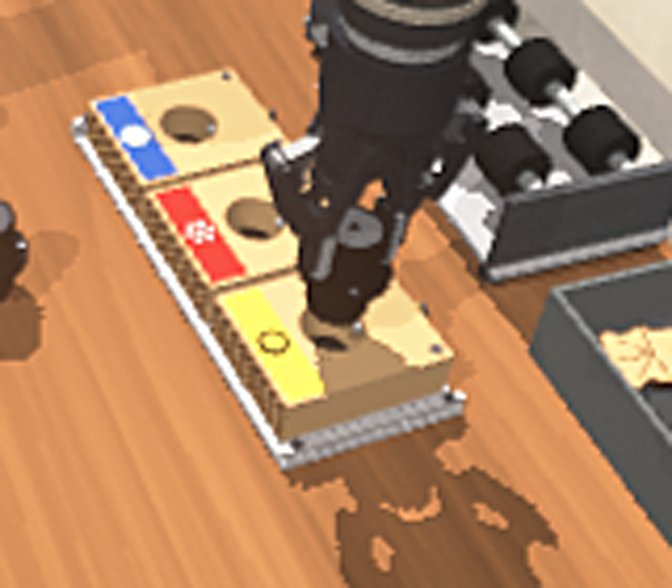

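Emit:
carry_out:
  slide:
    - [0, 4, 0]
    - [0, 8, 0]
    - [0, 10, 0]
    - [0, 10, 0]
    - [0, 10, 0]
    - [0, 10, 0]
    - [0, 10, 0]
    - [0, 10, 0]
    - [0, 10, 0]
    - [0, 10, 0]
  angular:
    - [0, 0, 0]
    - [0, 0, 0]
    - [0, 0, 0]
    - [0, 0, 0]
    - [0, 0, 0]
    - [0, 0, 0]
    - [0, 0, 0]
    - [0, 0, 0]
    - [0, 0, 0]
    - [0, 0, 0]
  claw: [1, 1, 1, 1, 1, 1, 1, 1, 1, 1]

```text
time_s: 6.13
tcp_pos: [0.6584, -0.1171, 0.0923]
tool_rot: [-0.515, 0.484, -0.484, 0.515]
contact_force: [0.3, 0.3, -0.5]
finger_gap: 0.448
```

```bash
python3 -c "
from h import *
goal([.6586,-.1161,.082],.061)
"
```

```text
t 6.13 p [ 0.6584 -0.1171  0.0923] 
M [[0.062, 0.0, 0.998], [-0.998, -0.0, 0.062], [0.0, -1.0, 0.0]] j [-0.1761  0.4261  0.0506  1.1951 -0.      1.3327] F [ 0.3466  0.2789 -0.4741] gap 0.447592418685721
slide mm [-1.0202 10.3083  0.2661]
rotvec [-0.0002  0.001   0.0001]
rotvec [ 0.0001 -3.1406  0.0003]
```

Emit:
carry_out:
  slide:
    - [-0.5, 3, 0.2]
    - [-1, 6, 0.2]
    - [-1, 8, 0.2]
    - [-1, 10, 0.2]
    - [-1, 12, 0.2]
    - [-1, 14, 0.2]
    - [-1, 16, 0.2]
    - [-1, 17, 0.2]
    - [-1, 17, 0.2]
    - [-1, 17, 0.2]
  angular:
    - [0, 0, 0]
    - [0, 0, 0]
    - [0, 0, 0]
    - [0, 0, 0]
    - [0, 0, 0]
    - [0, 0, 0]
    - [0, 0, 0]
    - [0, 0, 0]
    - [0, 0, 0]
    - [0, 0, 0]
  claw: [1, 1, 1, 1, 1, 1, 1, 1, 1, 1]

```text
time_s: 6.97
tcp_pos: [0.6587, -0.1161, 0.0753]
tool_rot: [-0.515, 0.484, -0.484, 0.515]
contact_force: [0.9, 0.7, -1.5]
finger_gap: 0.441
```

```bash
python3 -c "
from h import *
goal([.6586,-.1161,.082],.061)
import cv2
im=manip.get_image('side')
print(manip.get_state()['contact_force'])
cv2.imwrite('pics/n2.png',cv2.resize(im[190:250,360:440,::-1],None,fx=8,fy=8,interpolation=cv2.INTER_CUBIC))
"
```

```text
t 6.97 p [ 0.6587 -0.1161  0.0753] 
M [[0.062, 0.0, 0.998], [-0.998, 0.0, 0.062], [-0.0, -1.0, 0.0]] j [-0.1745  0.4332  0.0231  1.1603  0.0001  1.3343] F [ 0.8801  0.6619 -1.4882] gap 0.44101288176150394
slide mm [-0.019  -6.741  -0.0845]
rotvec [-0.0004  0.001  -0.    ]
rotvec [-0.     -3.1406  0.0007]
[ 1.0906 -0.4072 -2.3123]
```

View pics/n2.png

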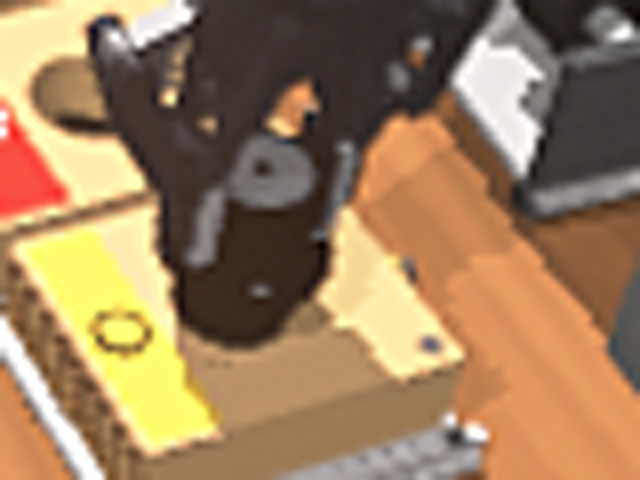

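Emit:
carry_out:
  slide:
    - [0, 0.5, 0]
    - [0, 1, 0]
    - [0, 1.5, 0]
    - [0, 2, 0]
    - [0, 2.5, 0]
    - [0, 3, 0]
    - [0, 3.5, 0]
    - [0, 4, 0]
    - [0, 4, 0]
    - [0, 4, 0]
  angular:
    - [0, 0, 0]
    - [0, 0, 0]
    - [0, 0, 0]
    - [0, 0, 0]
    - [0, 0, 0]
    - [0, 0, 0]
    - [0, 0, 0]
    - [0, 0, 0]
    - [0, 0, 0]
    - [0, 0, 0]
  claw: [1, 1, 1, 1, 1, 1, 1, 1, 1, 1]

```text
time_s: 7.85
tcp_pos: [0.6591, -0.1162, 0.0714]
tool_rot: [-0.515, 0.484, -0.485, 0.516]
contact_force: [5.1, -0.3, 0.8]
finger_gap: 0.444
```

Emit:
carry_out:
  slide:
    - [0, 0.3, 0]
    - [0, 0.6, 0]
    - [0, 0.9, 0]
    - [0, 1.2, 0]
    - [0, 1.5, 0]
    - [0, 1.8, 0]
    - [0, 2.1, 0]
    - [0, 2.4, 0]
    - [0, 2.7, 0]
    - [0, 3, 0]
  angular:
    - [0, 0, 0]
    - [0, 0, 0]
    - [0, 0, 0]
    - [0, 0, 0]
    - [0, 0, 0]
    - [0, 0, 0]
    - [0, 0, 0]
    - [0, 0, 0]
    - [0, 0, 0]
    - [0, 0, 0]
  claw: [1, 1, 1, 1, 1, 1, 1, 1, 1, 1]

```text
time_s: 8.68
tcp_pos: [0.6592, -0.1162, 0.0687]
tool_rot: [-0.515, 0.484, -0.485, 0.516]
contact_force: [5.2, -0.8, 1.8]
finger_gap: 0.443
```

Emit:
carry_out:
  slide:
    - [0, 0, 0.3]
    - [0, 0, 0.6]
    - [0, 0.3, 0.6]
    - [0, 0.6, 0.6]
    - [0, 0.9, 0.6]
    - [0, 1.2, 0.6]
    - [0, 1.5, 0.6]
    - [0, 1.5, 0.6]
    - [0, 1.5, 0.6]
    - [0, 1.5, 0.6]
  angular:
    - [0, 0, 0]
    - [0, 0, 0]
    - [0, 0, 0]
    - [0, 0, 0]
    - [0, 0, 0]
    - [0, 0, 0]
    - [0, 0, 0]
    - [0, 0, 0]
    - [0, 0, 0]
    - [0, 0, 0]
  claw: [1, 1, 1, 1, 1, 1, 1, 1, 1, 1]

```text
time_s: 9.52
tcp_pos: [0.6593, -0.1162, 0.0671]
tool_rot: [-0.515, 0.484, -0.484, 0.515]
contact_force: [3.6, 0.5, 4.5]
finger_gap: 0.446
```

Emit:
carry_out:
  slide:
    - [0, 0.2, 0]
    - [0, 0.4, 0]
    - [0, 0.6, 0]
    - [0, 0.8, 0]
    - [0, 1, 0]
    - [0, 1.2, 0]
    - [0, 1.4, 0]
    - [0, 1.6, 0]
    - [0, 1.8, 0]
    - [0, 2, 0]
  angular:
    - [0, 0, 0]
    - [0, 0, 0]
    - [0, 0, 0]
    - [0, 0, 0]
    - [0, 0, 0]
    - [0, 0, 0]
    - [0, 0, 0]
    - [0, 0, 0]
    - [0, 0, 0]
    - [0, 0, 0]
  claw: [1, 1, 1, 1, 1, 1, 1, 1, 1, 1]

```text
time_s: 10.35
tcp_pos: [0.6593, -0.1162, 0.0662]
tool_rot: [-0.515, 0.484, -0.485, 0.515]
contact_force: [0.5, -0.1, 12.4]
finger_gap: 0.445
```

Emit:
carry_out:
  slide:
    - [0, 0.1, 0]
    - [0, 0.2, 0]
    - [0, 0.3, 0]
    - [0, 0.4, 0]
    - [0, 0.5, 0]
    - [0, 0.6, 0]
    - [0, 0.7, 0]
    - [0, 0.8, 0]
    - [0, 0.9, 0]
    - [0, 1, 0]
  angular:
    - [0, 0, 0]
    - [0, 0, 0]
    - [0, 0, 0]
    - [0, 0, 0]
    - [0, 0, 0]
    - [0, 0, 0]
    - [0, 0, 0]
    - [0, 0, 0]
    - [0, 0, 0]
    - [0, 0, 0]
  claw: [1, 1, 1, 1, 1, 1, 1, 1, 1, 1]

```text
time_s: 11.18
tcp_pos: [0.6593, -0.1162, 0.0651]
tool_rot: [-0.515, 0.484, -0.485, 0.515]
contact_force: [2.2, -0.9, 10.2]
finger_gap: 0.451
```

```bash
python3 -c "
from h import *
goal([.6593,-.1162,.0662],.061)
import cv2
im=manip.get_image('side')
print(manip.get_state()['contact_force'])
cv2.imwrite('pics/n3.png',cv2.resize(im[190:250,360:440,::-1],None,fx=8,fy=8,interpolation=cv2.INTER_CUBIC))
"
```

```text
t 11.18 p [ 0.6593 -0.1162  0.0651] 
M [[0.062, 0.001, 0.998], [-0.998, -0.0, 0.062], [0.001, -1.0, 0.001]] j [-0.1744  0.4382  0.0079  1.1391 -0.0002  1.3345] F [ 2.2459 -0.8898 10.2227] gap 0.4507610646506258
slide mm [-0.0048 -1.0629  0.0466]
rotvec [-0.0013  0.0009  0.0005]
rotvec [ 0.0008 -3.1407  0.002 ]
[ 1.631  -0.9118 10.165 ]
```

View pics/n3.png

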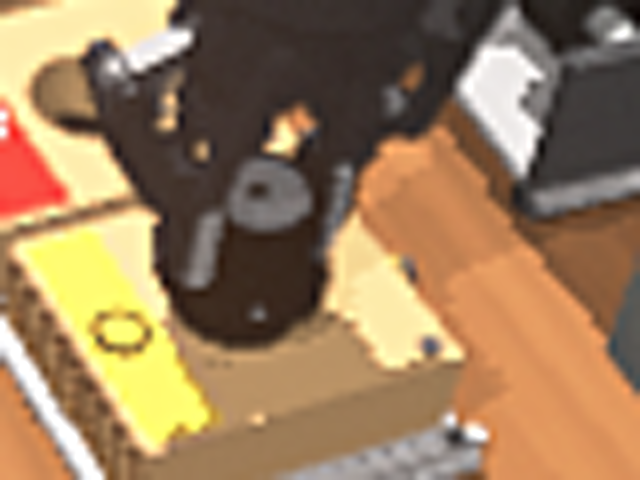

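Emit:
carry_out:
  slide:
    - [0, 0.3, 0]
    - [0, 0.6, 0]
    - [0, 0.9, 0]
    - [0, 1.2, 0]
    - [0, 1.5, 0]
    - [0, 1.8, 0]
    - [0, 2.0, 0]
    - [0, 2.2, 0]
    - [0, 2.2, 0]
    - [0, 2.2, 0]
  angular:
    - [0, 0, 0]
    - [0, 0, 0]
    - [0, 0, 0]
    - [0, 0, 0]
    - [0, 0, 0]
    - [0, 0, 0]
    - [0, 0, 0]
    - [0, 0, 0]
    - [0, 0, 0]
    - [0, 0, 0]
  claw: [1, 1, 1, 1, 1, 1, 1, 1, 1, 1]

```text
time_s: 12.07
tcp_pos: [0.6592, -0.1162, 0.0623]
tool_rot: [-0.515, 0.484, -0.485, 0.515]
contact_force: [2.7, 0.2, 7.6]
finger_gap: 0.443
```

Emit:
carry_out:
  slide:
    - [0, 0.3, 0]
    - [0, 0.6, 0]
    - [0, 0.9, 0]
    - [0, 1.2, 0]
    - [0, 1.5, 0]
    - [0, 1.8, 0]
    - [0, 2.0, 0]
    - [0, 2.2, 0]
    - [0, 2.2, 0]
    - [0, 2.2, 0]
  angular:
    - [0, 0, 0]
    - [0, 0, 0]
    - [0, 0, 0]
    - [0, 0, 0]
    - [0, 0, 0]
    - [0, 0, 0]
    - [0, 0, 0]
    - [0, 0, 0]
    - [0, 0, 0]
    - [0, 0, 0]
  claw: [1, 1, 1, 1, 1, 1, 1, 1, 1, 1]

```text
time_s: 12.9
tcp_pos: [0.6593, -0.1162, 0.0605]
tool_rot: [-0.515, 0.484, -0.485, 0.515]
contact_force: [2.3, -0.2, 8.8]
finger_gap: 0.446
```

Emit:
carry_out:
  slide:
    - [0, 0.3, 0]
    - [0, 0.6, 0]
    - [0, 0.9, 0]
    - [0, 1.2, 0]
    - [0, 1.5, 0]
    - [0, 1.8, 0]
    - [0, 2.0, 0]
    - [0, 2.0, 0]
    - [0, 2.0, 0]
    - [0, 2.0, 0]
  angular:
    - [0, 0, 0]
    - [0, 0, 0]
    - [0, 0, 0]
    - [0, 0, 0]
    - [0, 0, 0]
    - [0, 0, 0]
    - [0, 0, 0]
    - [0, 0, 0]
    - [0, 0, 0]
    - [0, 0, 0]
  claw: [1, 1, 1, 1, 1, 1, 1, 1, 1, 1]

```text
time_s: 13.73
tcp_pos: [0.6592, -0.1162, 0.0582]
tool_rot: [-0.515, 0.484, -0.485, 0.515]
contact_force: [2.7, -0.8, 8.3]
finger_gap: 0.443
```

Emit:
carry_out:
  slide:
    - [0, 0.3, 0]
    - [0, 0.6, 0]
    - [0, 0.9, 0]
    - [0, 1.2, 0]
    - [0, 1.5, 0]
    - [0, 1.8, 0]
    - [0, 2.0, 0]
    - [0, 2.0, 0]
    - [0, 2.0, 0]
    - [0, 2.0, 0]
  angular:
    - [0, 0, 0]
    - [0, 0, 0]
    - [0, 0, 0]
    - [0, 0, 0]
    - [0, 0, 0]
    - [0, 0, 0]
    - [0, 0, 0]
    - [0, 0, 0]
    - [0, 0, 0]
    - [0, 0, 0]
  claw: [1, 1, 1, 1, 1, 1, 1, 1, 1, 1]

```text
time_s: 14.57
tcp_pos: [0.6592, -0.1162, 0.0564]
tool_rot: [-0.515, 0.484, -0.485, 0.515]
contact_force: [2.8, 0.9, 9.0]
finger_gap: 0.445
```

Emit:
carry_out:
  slide:
    - [0, 0.3, 0]
    - [0, 0.6, 0]
    - [0, 0.9, 0]
    - [0, 1.2, 0]
    - [0, 1.5, 0]
    - [0, 1.8, 0]
    - [0, 2.0, 0]
    - [0, 2.0, 0]
    - [0, 2.0, 0]
    - [0, 2.0, 0]
  angular:
    - [0, 0, 0]
    - [0, 0, 0]
    - [0, 0, 0]
    - [0, 0, 0]
    - [0, 0, 0]
    - [0, 0, 0]
    - [0, 0, 0]
    - [0, 0, 0]
    - [0, 0, 0]
    - [0, 0, 0]
  claw: [1, 1, 1, 1, 1, 1, 1, 1, 1, 1]

```text
time_s: 15.4
tcp_pos: [0.6592, -0.1163, 0.0549]
tool_rot: [-0.515, 0.484, -0.485, 0.515]
contact_force: [1.2, -0.1, 11.6]
finger_gap: 0.446
```

Emit:
carry_out:
  slide:
    - [0, 0.2, 0]
    - [0, 0.4, 0]
    - [0, 0.6, 0]
    - [0, 0.8, 0]
    - [0, 1, 0]
    - [0, 1, 0]
    - [0, 1, 0]
    - [0, 1, 0]
    - [0, 1, 0]
    - [0, 1, 0]
  angular:
    - [0, 0, 0]
    - [0, 0, 0]
    - [0, 0, 0]
    - [0, 0, 0]
    - [0, 0, 0]
    - [0, 0, 0]
    - [0, 0, 0]
    - [0, 0, 0]
    - [0, 0, 0]
    - [0, 0, 0]
  claw: [1, 1, 1, 1, 1, 1, 1, 1, 1, 1]

```text
time_s: 16.23
tcp_pos: [0.6593, -0.1163, 0.0548]
tool_rot: [-0.515, 0.484, -0.485, 0.516]
contact_force: [-1.8, 0.1, 15.8]
finger_gap: 0.451
```

Emit:
carry_out:
  slide:
    - [0, 0.2, 0]
    - [0, 0.4, 0]
    - [0, 0.6, 0]
    - [0, 0.8, 0]
    - [0, 1, 0]
    - [0, 1, 0]
    - [0, 1, 0]
    - [0, 1, 0]
    - [0, 1, 0]
    - [0, 1, 0]
  angular:
    - [0, 0, 0]
    - [0, 0, 0]
    - [0, 0, 0]
    - [0, 0, 0]
    - [0, 0, 0]
    - [0, 0, 0]
    - [0, 0, 0]
    - [0, 0, 0]
    - [0, 0, 0]
    - [0, 0, 0]
  claw: [1, 1, 1, 1, 1, 1, 1, 1, 1, 1]

```text
time_s: 17.07
tcp_pos: [0.6593, -0.1163, 0.0542]
tool_rot: [-0.515, 0.484, -0.485, 0.516]
contact_force: [-2.2, 0.4, 17.9]
finger_gap: 0.446
```

```bash
python3 -c "
from h import *
goal([.6593,-.1162,.0548],.061)
import cv2
im=manip.get_image('side')
print(manip.get_state()['contact_force'])
cv2.imwrite('pics/n4.png',cv2.resize(im[190:250,360:440,::-1],None,fx=8,fy=8,interpolation=cv2.INTER_CUBIC))
"
```

```text
t 17.07 p [ 0.6593 -0.1163  0.0542] 
M [[0.062, 0.002, 0.998], [-0.998, -0.001, 0.062], [0.001, -1.0, 0.002]] j [-0.1744  0.443  -0.0096  1.1158 -0.0003  1.3345] F [-2.1672  0.438  17.9226] gap 0.44593306952701445
slide mm [-0.061  -0.6125  0.0158]
rotvec [-0.0022  0.0008  0.0008]
rotvec [ 0.0013 -3.1407  0.0035]
[-0.6905  0.5774 18.3543]
```

View pics/n4.png

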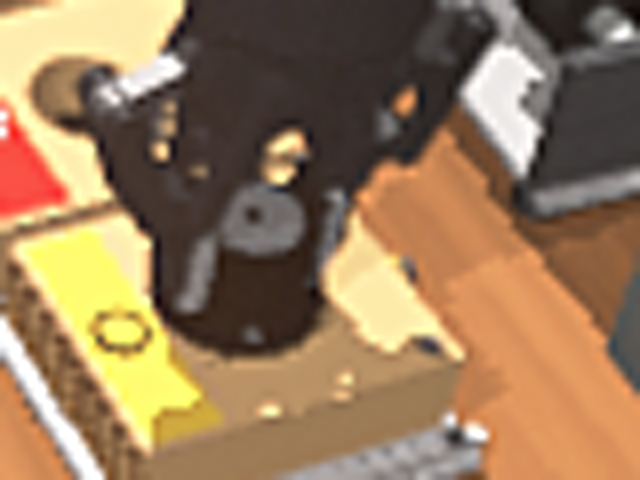

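Emit:
carry_out:
  slide:
    - [0, -0.7, 0]
    - [0, -1.4, 0]
    - [0, -2, 0]
    - [0, -2, 0]
    - [0, -2, 0]
    - [0, -2, 0]
    - [0, -2, 0]
    - [0, -2, 0]
    - [0, -2, 0]
    - [0, -2, 0]
  angular:
    - [0, 0, 0]
    - [0, 0, 0]
    - [0, 0, 0]
    - [0, 0, 0]
    - [0, 0, 0]
    - [0, 0, 0]
    - [0, 0, 0]
    - [0, 0, 0]
    - [0, 0, 0]
    - [0, 0, 0]
  claw: [1, 1, 1, 1, -0.3, -0.6, -1, -1, -1, -1]

```text
time_s: 17.95
tcp_pos: [0.6587, -0.116, 0.0528]
tool_rot: [0.515, -0.485, 0.484, -0.515]
contact_force: [-0.6, -0.8, -0.1]
finger_gap: 1.002
```

```bash
python3 -c "
from h import *
goal([.4725,.0165,.12],.061)
"
```

```text
t 17.95 p [ 0.6587 -0.116   0.0528] 
M [[0.062, -0.001, 0.998], [-0.998, 0.0, 0.062], [-0.0, -1.0, -0.001]] j [-0.1744  0.4453 -0.0093  1.1173 -0.      1.3345] F [-0.5958 -0.7593 -0.0773] gap 1.0017352968043474
slide mm [-143.8178  -66.9772 -177.6733]
rotvec [ 0.0011  0.001  -0.0002]
rotvec [-0.0004 -3.1406 -0.0017]
```

Emit:
carry_out:
  slide:
    - [0, -20, 0]
    - [0, -45, 0]
    - [-15, -75, -10]
    - [-40, -85, -40]
    - [-65, -85, -72]
    - [-90, -85, -104]
    - [-115, -85, -135]
    - [-132, -85, -158]
    - [-141, -80, -172]
    - [-144, -70, -178]
  angular:
    - [0, 0, 0]
    - [0, 0, 0]
    - [0, 0, 0]
    - [0, 0, 0]
    - [0, 0, 0]
    - [0, 0, 0]
    - [0, 0, 0]
    - [0, 0, 0]
    - [0, 0, 0]
    - [0, 0, 0]
  claw: [-1, -1, -1, -1, -1, -1, -1, -1, -1, -1]

```text
time_s: 18.78
tcp_pos: [0.4708, 0.0179, 0.1245]
tool_rot: [-0.515, 0.483, -0.484, 0.516]
contact_force: [-0.4, 0.4, -0.3]
finger_gap: 1.002
```

```bash
python3 -c "
from h import *
goal([.4725,.0168,.038],.061)
import cv2
im=manip.get_image('side')
cv2.imwrite('pics/n5.png',cv2.resize(im[150:290,270:450,::-1],None,fx=4.2,fy=4.2,interpolation=cv2.INTER_CUBIC))
"
```

```text
t 18.78 p [0.4708 0.0179 0.1245] 
M [[0.064, 0.002, 0.998], [-0.998, 0.0, 0.064], [-0.0, -1.0, 0.002]] j [ 0.0378  0.046  -0.3625  1.1606  0.0003  1.5448] F [-0.3697  0.4019 -0.2871] gap 1.0022124683663705
slide mm [ 1.1995 86.4757  1.5146]
rotvec [-0.0017  0.0028 -0.0002]
rotvec [-0.0004 -3.1388  0.0027]
```

View pics/n5.png

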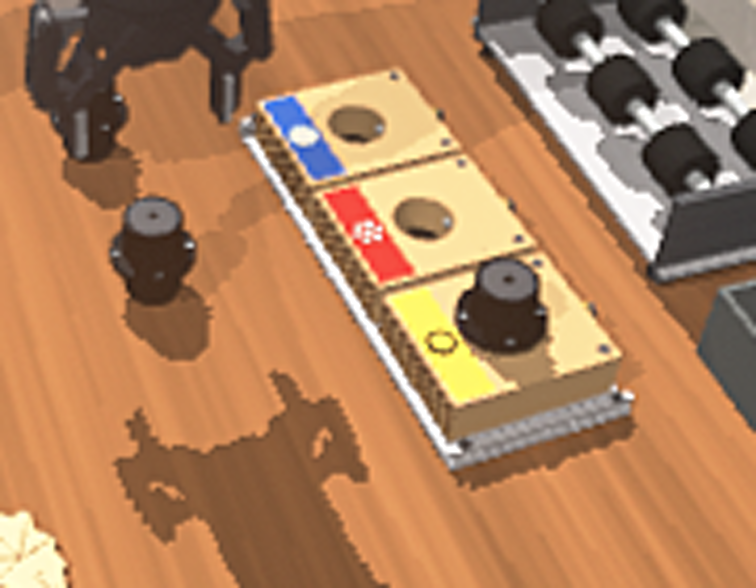

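```bash
python3 -c "
from h import *
for z in (.080,.0825,.085): print(z,ray('side',(270+508.5/4.2-.5,150+281.5/4.2-.5),z))
"
```

```text
0.08 [ 0.6594 -0.1148  0.08  ]
0.0825 [ 0.6579 -0.1169  0.0825]
0.085 [ 0.6565 -0.1189  0.085 ]
```

Emit:
carry_out:
  slide:
    - [0, 20, 0.7]
    - [0, 40, 0.7]
    - [0, 60, 0.7]
    - [0, 74, 0.7]
    - [0, 82, 0.7]
    - [0, 86, 0.7]
    - [0, 86, 0.7]
    - [0, 86, 0.7]
    - [0, 86, 0.7]
    - [0, 86, 0.7]
  angular:
    - [0, 0, 0]
    - [0, 0, 0]
    - [0, 0, 0]
    - [0, 0, 0]
    - [0, 0, 0]
    - [0, 0, 0]
    - [0, 0, 0]
    - [0, 0, 0]
    - [0, 0, 0]
    - [0, 0, 0]
  claw: [-1, -1, -1, -1, -1, -1, -1, -0.5, 0, 0]

```text
time_s: 19.67
tcp_pos: [0.4739, 0.0167, 0.0382]
tool_rot: [-0.515, 0.484, -0.485, 0.516]
contact_force: [-0.8, -0.3, 0.0]
finger_gap: 0.605
```

Emit:
carry_out:
  slide:
    - [0, 0, -0.7]
    - [0, 0, -0.7]
    - [0, 0, -0.7]
    - [0, 0, -0.7]
    - [0, -10, -0.7]
    - [0, -35, -0.7]
    - [0, -65, -0.7]
    - [0, -90, -0.7]
    - [0, -106, -0.7]
    - [0, -110, -0.7]
  angular:
    - [0, 0, 0]
    - [0, 0, 0]
    - [0, 0, 0]
    - [0, 0, 0]
    - [0, 0, 0]
    - [0, 0, 0]
    - [0, 0, 0]
    - [0, 0, 0]
    - [0, 0, 0]
    - [0, 0, 0]
  claw: [1, 1, 1, 1, 1, 1, 1, 1, 1, 1]

```text
time_s: 20.5
tcp_pos: [0.4737, 0.0167, 0.1506]
tool_rot: [-0.514, 0.483, -0.485, 0.516]
contact_force: [1.0, -0.2, -3.4]
finger_gap: 0.448
```

Emit:
carry_out:
  slide:
    - [0, 0, 0]
    - [0, 0, 0]
    - [0, 0, 0]
    - [0, 0, 0]
    - [0, 0, 0]
    - [0, 0, 0]
    - [0, 0, 0]
    - [0, 0, 0]
    - [0, 0, 0]
    - [0, 0, 0]
  angular:
    - [0, 0, 0]
    - [0, 0, 0]
    - [0, 0, 0]
    - [0, 0, 0]
    - [0, 0, 0]
    - [0, 0, 0]
    - [0, 0, 0]
    - [0, 0, 0]
    - [0, 0, 0]
    - [0, 0, 0]
  claw: [1, 1, 1, 1, 1, 1, 1, 1, 1, 1]

```text
time_s: 21.33
tcp_pos: [0.4725, 0.0166, 0.1473]
tool_rot: [-0.515, 0.484, -0.484, 0.515]
contact_force: [-0.8, 0.0, -3.7]
finger_gap: 0.443
```

```bash
python3 -c "
from h import *
import cv2
im=manip.get_image('side')
print(manip.get_state()['contact_force'])
im2=manip.get_image('top')
goal([.6461,.0905,.094],.061)
goal([.6525,-.0130,.094],.061)
cv2.imwrite('pics/n6.png',cv2.resize(im[120:270,250:430,::-1],None,fx=4,fy=4,interpolation=cv2.INTER_CUBIC))
"
```

```text
[ 0.3337 -0.4591 -3.6587]
t 21.43 p [0.4725 0.0166 0.1473] 
M [[0.062, 0.0, 0.998], [-0.998, -0.0, 0.062], [0.0, -1.0, 0.0]] j [ 0.0352  0.0415 -0.3163  1.2129 -0.      1.544 ] F [ 0.2792  0.5707 -3.4222] gap 0.4468694684576898
slide mm [-62.9881  53.3123 177.837 ]
rotvec [-0.     0.001  0.   ]
rotvec [ 0.     -3.1406  0.0001]
t 21.43 p [0.4725 0.0166 0.1473] 
M [[0.062, 0.0, 0.998], [-0.998, -0.0, 0.062], [0.0, -1.0, 0.0]] j [ 0.0352  0.0415 -0.3163  1.2129 -0.      1.544 ] F [ 0.2792  0.5707 -3.4222] gap 0.4468694684576898
slide mm [ 40.7096  53.3137 177.8118]
rotvec [-0.     0.001  0.   ]
rotvec [ 0.     -3.1406  0.0001]
```

View pics/n6.png

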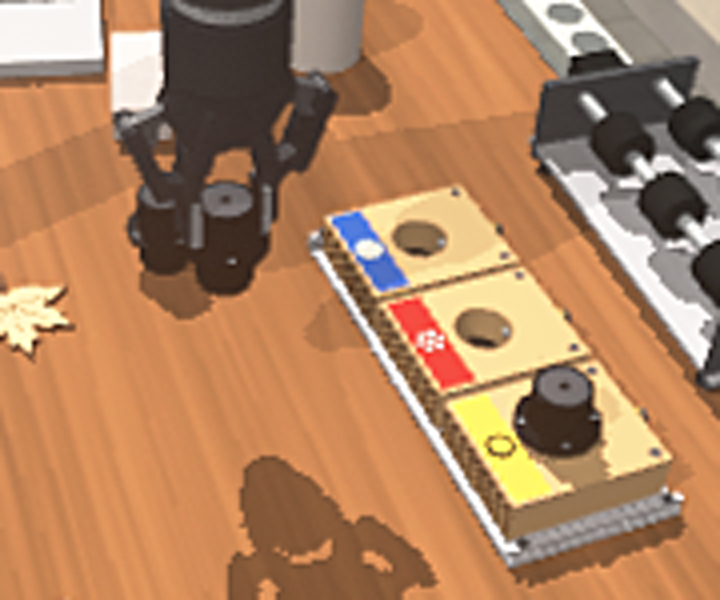

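```bash
python3 -c "
from h import *
print(ray('side',(250+228.5/4-.5,120+199.5/4-.5),.1753))"
```

```text
[0.4745 0.0154 0.1753]
```

Emit:
carry_out:
  slide:
    - [8, 0, 34]
    - [15, 0, 66]
    - [23, 0, 99]
    - [31, 0, 132]
    - [37, 5, 158]
    - [40, 15, 172]
    - [40.5, 30, 178]
    - [40.5, 44, 178]
    - [40.5, 52, 178]
    - [40.5, 54, 178]
  angular:
    - [0, 0, 0]
    - [0, 0, 0]
    - [0, 0, 0]
    - [0, 0, 0]
    - [0, 0, 0]
    - [0, 0, 0]
    - [0, 0, 0]
    - [0, 0, 0]
    - [0, 0, 0]
    - [0, 0, 0]
  claw: [1, 1, 1, 1, 1, 1, 1, 1, 1, 1]

```text
time_s: 22.27
tcp_pos: [0.6515, -0.0128, 0.091]
tool_rot: [0.516, -0.485, 0.483, -0.514]
contact_force: [0.2, -0.5, -4.2]
finger_gap: 0.442
```

Emit:
carry_out:
  slide:
    - [0, 2, 0.3]
    - [0, 4, 0.6]
    - [0, 6, 0.6]
    - [0, 8, 0.6]
    - [0, 10, 0.6]
    - [0, 12, 0.6]
    - [0, 14, 0.6]
    - [0, 15, 0.6]
    - [0, 15, 0.6]
    - [0, 15, 0.6]
  angular:
    - [0, 0, 0]
    - [0, 0, 0]
    - [0, 0, 0]
    - [0, 0, 0]
    - [0, 0, 0]
    - [0, 0, 0]
    - [0, 0, 0]
    - [0, 0, 0]
    - [0, 0, 0]
    - [0, 0, 0]
  claw: [1, 1, 1, 1, 1, 1, 1, 1, 1, 1]

```text
time_s: 23.1
tcp_pos: [0.6532, -0.0127, 0.0782]
tool_rot: [0.515, -0.484, 0.484, -0.515]
contact_force: [0.2, 0.3, -4.4]
finger_gap: 0.444
```

```bash
python3 -c "
from h import *
goal([.6526,-.0130,.075],.061)
"
```

```text
t 23.1 p [ 0.6532 -0.0127  0.0782] 
M [[0.062, -0.0, 0.998], [-0.998, -0.0, 0.062], [0.0, -1.0, -0.0]] j [-0.0195  0.4036 -0.0143  1.1531 -0.      1.4893] F [ 0.1802  0.3353 -4.4047] gap 0.44437959446388714
slide mm [ 0.2301  3.1806 -0.6284]
rotvec [0.0002 0.001  0.    ]
rotvec [ 0.     -3.1406 -0.0003]
```

Emit:
carry_out:
  slide:
    - [0.2, 1, -0.4]
    - [0.2, 2, -0.4]
    - [0.2, 3, -0.4]
    - [0.2, 4, -0.4]
    - [0.2, 5, -0.4]
    - [0.2, 5.5, -0.4]
    - [0.2, 6, -0.4]
    - [0.2, 6, -0.4]
    - [0.2, 6, -0.4]
    - [0.2, 6, -0.4]
  angular:
    - [0, 0, 0]
    - [0, 0, 0]
    - [0, 0, 0]
    - [0, 0, 0]
    - [0, 0, 0]
    - [0, 0, 0]
    - [0, 0, 0]
    - [0, 0, 0]
    - [0, 0, 0]
    - [0, 0, 0]
  claw: [1, 1, 1, 1, 1, 1, 1, 1, 1, 1]

```text
time_s: 23.93
tcp_pos: [0.6531, -0.0129, 0.0723]
tool_rot: [-0.515, 0.484, -0.484, 0.515]
contact_force: [0.8, 0.4, -4.0]
finger_gap: 0.441
```

Centred, with no side load. Continuing down to the plunger.

Emit:
carry_out:
  slide:
    - [0, 0.6, 0]
    - [0, 1.2, 0]
    - [0, 1.8, 0]
    - [0, 2.4, 0]
    - [0, 3, 0]
    - [0, 3.6, 0]
    - [0, 4, 0]
    - [0, 4.4, 0]
    - [0, 4.7, 0]
    - [0, 5, 0]
  angular:
    - [0, 0, 0]
    - [0, 0, 0]
    - [0, 0, 0]
    - [0, 0, 0]
    - [0, 0, 0]
    - [0, 0, 0]
    - [0, 0, 0]
    - [0, 0, 0]
    - [0, 0, 0]
    - [0, 0, 0]
  claw: [1, 1, 1, 1, 1, 1, 1, 1, 1, 1]

```text
time_s: 24.77
tcp_pos: [0.6531, -0.013, 0.0676]
tool_rot: [-0.515, 0.484, -0.484, 0.515]
contact_force: [1.0, 0.0, 0.5]
finger_gap: 0.441
```

Emit:
carry_out:
  slide:
    - [0, 0.2, 0]
    - [0, 0.4, 0]
    - [0, 0.6, 0]
    - [0, 0.8, 0]
    - [0, 1, 0]
    - [0, 1.2, 0]
    - [0, 1.4, 0]
    - [0, 1.6, 0]
    - [0, 1.8, 0]
    - [0, 2, 0]
  angular:
    - [0, 0, 0]
    - [0, 0, 0]
    - [0, 0, 0]
    - [0, 0, 0]
    - [0, 0, 0]
    - [0, 0, 0]
    - [0, 0, 0]
    - [0, 0, 0]
    - [0, 0, 0]
    - [0, 0, 0]
  claw: [1, 1, 1, 1, 1, 1, 1, 1, 1, 1]

```text
time_s: 25.6
tcp_pos: [0.653, -0.0129, 0.0662]
tool_rot: [-0.515, 0.484, -0.484, 0.515]
contact_force: [-1.6, 0.4, 8.4]
finger_gap: 0.441
```

Emit:
carry_out:
  slide:
    - [0, 0.2, 0]
    - [0, 0.4, 0]
    - [0, 0.6, 0]
    - [0, 0.8, 0]
    - [0, 1, 0]
    - [0, 1.2, 0]
    - [0, 1.4, 0]
    - [0, 1.6, 0]
    - [0, 1.8, 0]
    - [0, 2, 0]
  angular:
    - [0, 0, 0]
    - [0, 0, 0]
    - [0, 0, 0]
    - [0, 0, 0]
    - [0, 0, 0]
    - [0, 0, 0]
    - [0, 0, 0]
    - [0, 0, 0]
    - [0, 0, 0]
    - [0, 0, 0]
  claw: [1, 1, 1, 1, 1, 1, 1, 1, 1, 1]

```text
time_s: 26.43
tcp_pos: [0.653, -0.0129, 0.0639]
tool_rot: [-0.515, 0.484, -0.484, 0.515]
contact_force: [0.2, 1.4, 5.5]
finger_gap: 0.444
```

Emit:
carry_out:
  slide:
    - [0, 0.2, 0]
    - [0, 0.4, 0]
    - [0, 0.6, 0]
    - [0, 0.8, 0]
    - [0, 1, 0]
    - [0, 1.2, 0]
    - [0, 1.4, 0]
    - [0, 1.6, 0]
    - [0, 1.8, 0]
    - [0, 2, 0]
  angular:
    - [0, 0, 0]
    - [0, 0, 0]
    - [0, 0, 0]
    - [0, 0, 0]
    - [0, 0, 0]
    - [0, 0, 0]
    - [0, 0, 0]
    - [0, 0, 0]
    - [0, 0, 0]
    - [0, 0, 0]
  claw: [1, 1, 1, 1, 1, 1, 1, 1, 1, 1]

```text
time_s: 27.27
tcp_pos: [0.653, -0.0129, 0.0613]
tool_rot: [-0.515, 0.484, -0.484, 0.515]
contact_force: [0.5, 1.5, 4.5]
finger_gap: 0.443
```

Emit:
carry_out:
  slide:
    - [0, 0.3, 0]
    - [0, 0.6, 0]
    - [0, 0.9, 0]
    - [0, 1.2, 0]
    - [0, 1.5, 0]
    - [0, 1.8, 0]
    - [0, 2.0, 0]
    - [0, 2.0, 0]
    - [0, 2.0, 0]
    - [0, 2.0, 0]
  angular:
    - [0, 0, 0]
    - [0, 0, 0]
    - [0, 0, 0]
    - [0, 0, 0]
    - [0, 0, 0]
    - [0, 0, 0]
    - [0, 0, 0]
    - [0, 0, 0]
    - [0, 0, 0]
    - [0, 0, 0]
  claw: [1, 1, 1, 1, 1, 1, 1, 1, 1, 1]

```text
time_s: 28.1
tcp_pos: [0.653, -0.013, 0.0595]
tool_rot: [-0.515, 0.484, -0.484, 0.515]
contact_force: [0.6, 1.7, 5.8]
finger_gap: 0.444
```

Emit:
carry_out:
  slide:
    - [0, 0.3, 0]
    - [0, 0.6, 0]
    - [0, 0.9, 0]
    - [0, 1.2, 0]
    - [0, 1.5, 0]
    - [0, 1.8, 0]
    - [0, 2.0, 0]
    - [0, 2.0, 0]
    - [0, 2.0, 0]
    - [0, 2.0, 0]
  angular:
    - [0, 0, 0]
    - [0, 0, 0]
    - [0, 0, 0]
    - [0, 0, 0]
    - [0, 0, 0]
    - [0, 0, 0]
    - [0, 0, 0]
    - [0, 0, 0]
    - [0, 0, 0]
    - [0, 0, 0]
  claw: [1, 1, 1, 1, 1, 1, 1, 1, 1, 1]

```text
time_s: 28.93
tcp_pos: [0.653, -0.0129, 0.0574]
tool_rot: [-0.515, 0.484, -0.484, 0.515]
contact_force: [-0.1, 1.4, 5.7]
finger_gap: 0.446
```

Emit:
carry_out:
  slide:
    - [0, 0.3, 0]
    - [0, 0.6, 0]
    - [0, 0.9, 0]
    - [0, 1.2, 0]
    - [0, 1.5, 0]
    - [0, 1.8, 0]
    - [0, 2.0, 0]
    - [0, 2.0, 0]
    - [0, 2.0, 0]
    - [0, 2.0, 0]
  angular:
    - [0, 0, 0]
    - [0, 0, 0]
    - [0, 0, 0]
    - [0, 0, 0]
    - [0, 0, 0]
    - [0, 0, 0]
    - [0, 0, 0]
    - [0, 0, 0]
    - [0, 0, 0]
    - [0, 0, 0]
  claw: [1, 1, 1, 1, 1, 1, 1, 1, 1, 1]

```text
time_s: 29.77
tcp_pos: [0.653, -0.0129, 0.057]
tool_rot: [-0.515, 0.484, -0.485, 0.516]
contact_force: [-3.6, 0.7, 14.3]
finger_gap: 0.447
```

Emit:
carry_out:
  slide:
    - [0, 0.3, 0]
    - [0, 0.6, 0]
    - [0, 0.6, 0]
    - [0, 0.6, 0]
    - [0, 0.6, 0]
    - [0, 0.6, 0]
    - [0, 0.6, 0]
    - [0, 0.6, 0]
    - [0, 0.6, 0]
    - [0, 0.6, 0]
  angular:
    - [0, 0, 0]
    - [0, 0, 0]
    - [0, 0, 0]
    - [0, 0, 0]
    - [0, 0, 0]
    - [0, 0, 0]
    - [0, 0, 0]
    - [0, 0, 0]
    - [0, 0, 0]
    - [0, 0, 0]
  claw: [1, 1, 1, 1, 1, 1, 1, 1, 1, 1]

```text
time_s: 30.6
tcp_pos: [0.653, -0.0129, 0.0565]
tool_rot: [-0.515, 0.484, -0.485, 0.516]
contact_force: [-3.6, 1.7, 15.1]
finger_gap: 0.447
```

Emit:
carry_out:
  slide:
    - [0, -0.7, 0]
    - [0, -1.2, 0]
    - [0, -1.6, 0]
    - [0, -1.6, 0]
    - [0, -1.6, 0]
    - [0, -1.6, 0]
    - [0, -1.6, 0]
    - [0, -1.6, 0]
    - [0, -1.6, 0]
    - [0, -1.6, 0]
  angular:
    - [0, 0, 0]
    - [0, 0, 0]
    - [0, 0, 0]
    - [0, 0, 0]
    - [0, 0, 0]
    - [0, 0, 0]
    - [0, 0, 0]
    - [0, 0, 0]
    - [0, 0, 0]
    - [0, 0, 0]
  claw: [1, 1, 1, 1, -0.3, -0.6, -1, -1, -1, -1]

```text
time_s: 31.43
tcp_pos: [0.6527, -0.013, 0.0559]
tool_rot: [0.515, -0.484, 0.484, -0.515]
contact_force: [0.2, -0.4, -0.5]
finger_gap: 1.0
```

```bash
python3 -c "
from h import *
goal([.4689,.1668,.12],.061)
"
```

```text
t 31.43 p [ 0.6527 -0.013   0.0559] 
M [[0.062, -0.001, 0.998], [-0.998, -0.0, 0.062], [0.0, -1.0, -0.001]] j [-0.0199  0.4141 -0.0492  1.1082 -0.0001  1.4889] F [ 0.1813 -0.3553 -0.5074] gap 0.99958073583856
slide mm [-190.8654  -63.9962 -172.3079]
rotvec [0.0007 0.001  0.0001]
rotvec [ 0.0001 -3.1406 -0.0011]
```

Emit:
carry_out:
  slide:
    - [0, -20, 0]
    - [0, -45, 0]
    - [-18, -75, -12]
    - [-46, -85, -38]
    - [-74, -85, -66]
    - [-102, -85, -93]
    - [-130, -85, -118]
    - [-157, -85, -142]
    - [-180, -75, -162]
    - [-191, -66, -172]
  angular:
    - [0, 0, 0]
    - [0, 0, 0]
    - [0, 0, 0]
    - [0, 0, 0]
    - [0, 0, 0]
    - [0, 0, 0]
    - [0, 0, 0]
    - [0, 0, 0]
    - [0, 0, 0]
    - [0, 0, 0]
  claw: [-1, -1, -1, -1, -1, -1, -1, -1, -1, -1]

```text
time_s: 32.27
tcp_pos: [0.4672, 0.1689, 0.1227]
tool_rot: [-0.515, 0.484, -0.484, 0.516]
contact_force: [-0.4, -0.7, -0.1]
finger_gap: 0.999
```

```bash
python3 -c "
from h import *
goal([.4689,.1668,.038],.061)
import cv2
im=manip.get_image('side')
cv2.imwrite('pics/n7.png',cv2.resize(im[130:270,250:430,::-1],None,fx=4.2,fy=4.2,interpolation=cv2.INTER_CUBIC))
"
```

```text
t 32.27 p [0.4672 0.1689 0.1227] 
M [[0.064, 0.001, 0.998], [-0.998, 0.001, 0.064], [-0.001, -1.0, 0.001]] j [ 0.3465  0.0951 -0.3132  1.1615  0.0007  1.8531] F [-0.3744 -0.6845 -0.1298] gap 0.99851561464143
slide mm [ 2.3037 84.6898  1.4975]
rotvec [-0.0007  0.0032 -0.001 ]
rotvec [-0.0015 -3.1384  0.0011]
```

View pics/n7.png

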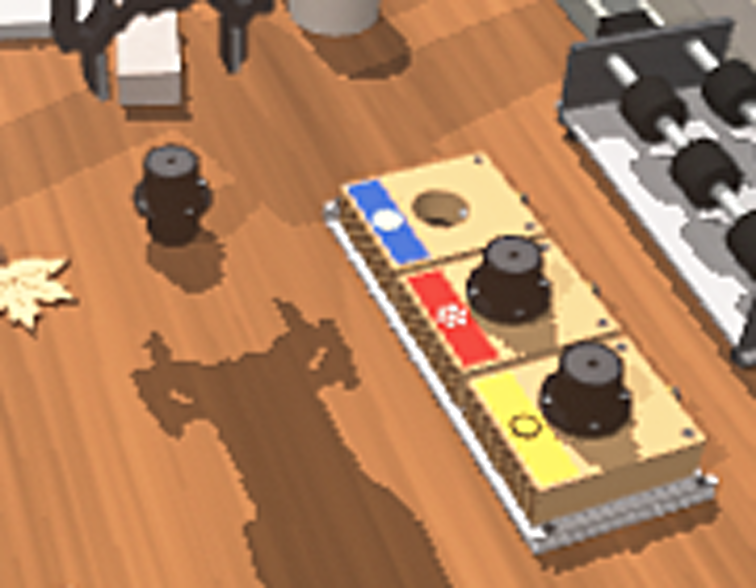

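Emit:
carry_out:
  slide:
    - [0.5, 20, 0.3]
    - [0.5, 40, 0.3]
    - [0.5, 60, 0.3]
    - [0.5, 74, 0.3]
    - [0.5, 81, 0.3]
    - [0.5, 84, 0.3]
    - [0.5, 84, 0.3]
    - [0.5, 84, 0.3]
    - [0.5, 84, 0.3]
    - [0.5, 84, 0.3]
  angular:
    - [0, 0, 0]
    - [0, 0, 0]
    - [0, 0, 0]
    - [0, 0, 0]
    - [0, 0, 0]
    - [0, 0, 0]
    - [0, 0, 0]
    - [0, 0, 0]
    - [0, 0, 0]
    - [0, 0, 0]
  claw: [-1, -1, -1, -1, -1, -1, -1, -0.5, 0, 0]

```text
time_s: 33.15
tcp_pos: [0.4705, 0.1667, 0.0393]
tool_rot: [-0.515, 0.484, -0.485, 0.516]
contact_force: [-0.5, -0.4, -0.3]
finger_gap: 0.607
```

Emit:
carry_out:
  slide:
    - [0, 0, 0]
    - [0, 0, 0]
    - [0, 0, 0]
    - [0, 0, 0]
    - [0, 0, 0]
    - [0, -10, 0]
    - [0, -35, 0]
    - [0, -65, 0]
    - [0, -90, 0]
    - [0, -108, 0]
  angular:
    - [0, 0, 0]
    - [0, 0, 0]
    - [0, 0, 0]
    - [0, 0, 0]
    - [0, 0, 0]
    - [0, 0, 0]
    - [0, 0, 0]
    - [0, 0, 0]
    - [0, 0, 0]
    - [0, 0, 0]
  claw: [1, 1, 1, 1, 1, 1, 1, 1, 1, 1]

```text
time_s: 33.98
tcp_pos: [0.4697, 0.1665, 0.1486]
tool_rot: [-0.515, 0.484, -0.484, 0.516]
contact_force: [1.4, 0.2, -7.2]
finger_gap: 0.449
```

Emit:
carry_out:
  slide:
    - [0, 0, 0]
    - [0, 0, 0]
    - [0, 0, 0]
    - [0, 0, 0]
    - [0, 0, 0]
    - [0, 0, 0]
    - [0, 0, 0]
    - [0, 0, 0]
    - [0, 0, 0]
    - [0, 0, 0]
  angular:
    - [0, 0, 0]
    - [0, 0, 0]
    - [0, 0, 0]
    - [0, 0, 0]
    - [0, 0, 0]
    - [0, 0, 0]
    - [0, 0, 0]
    - [0, 0, 0]
    - [0, 0, 0]
    - [0, 0, 0]
  claw: [1, 1, 1, 1, 1, 1, 1, 1, 1, 1]

```text
time_s: 34.82
tcp_pos: [0.4697, 0.1665, 0.1462]
tool_rot: [0.515, -0.484, 0.484, -0.515]
contact_force: [-0.5, 0.9, -6.5]
finger_gap: 0.443
```

```bash
python3 -c "
from h import *
import cv2
im=manip.get_image('side')
goal([.6463,.0905,.09],.061)
cv2.imwrite('pics/n8.png',cv2.resize(im[100:250,230:410,::-1],None,fx=4,fy=4,interpolation=cv2.INTER_CUBIC))
"
```

```text
t 34.87 p [0.4698 0.1665 0.1463] 
M [[0.062, 0.0, 0.998], [-0.998, 0.0, 0.062], [-0.0, -1.0, 0.0]] j [ 0.3407  0.0896 -0.2668  1.2144  0.      1.8495] F [-0.0436 -0.4698 -6.2382] gap 0.4462080879547377
slide mm [ 86.8432  56.2839 171.4954]
rotvec [-0.0001  0.001  -0.    ]
rotvec [-0.     -3.1406  0.0001]
```

View pics/n8.png

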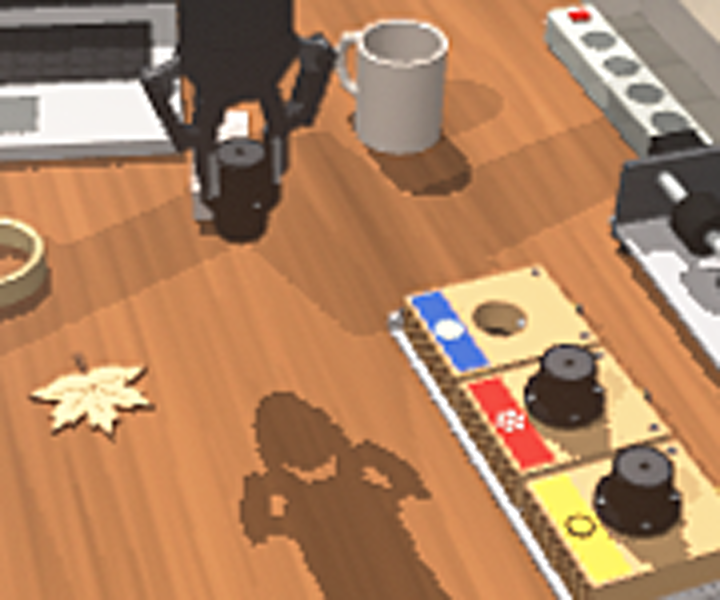

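```bash
python3 -c "
from h import *
print(ray('side',(230+239.5/4-.5,100+152.5/4-.5),.1738))"
```

```text
[0.4694 0.1656 0.1738]
```

Emit:
carry_out:
  slide:
    - [17, 0, 33]
    - [34, 0, 66]
    - [50, 0, 99]
    - [66, 0, 130]
    - [78, 3, 154]
    - [84, 12, 167]
    - [86.5, 26, 172]
    - [86.5, 40, 172]
    - [86.5, 48, 172]
    - [86.5, 50, 172]
  angular:
    - [0, 0, 0]
    - [0, 0, 0]
    - [0, 0, 0]
    - [0, 0, 0]
    - [0, 0, 0]
    - [0, 0, 0]
    - [0, 0, 0]
    - [0, 0, 0]
    - [0, 0, 0]
    - [0, 0, 0]
  claw: [1, 1, 1, 1, 1, 1, 1, 1, 1, 1]

```text
time_s: 35.7
tcp_pos: [0.6456, 0.0906, 0.0939]
tool_rot: [0.516, -0.485, 0.483, -0.514]
contact_force: [-0.8, 0.2, -6.8]
finger_gap: 0.442
```

Emit:
carry_out:
  slide:
    - [0, 2, 0]
    - [0, 4, 0]
    - [0, 6, 0]
    - [0, 8, 0]
    - [0, 9, 0]
    - [0, 9, 0]
    - [0, 9, 0]
    - [0, 9, 0]
    - [0, 9, 0]
    - [0, 9, 0]
  angular:
    - [0, 0, 0]
    - [0, 0, 0]
    - [0, 0, 0]
    - [0, 0, 0]
    - [0, 0, 0]
    - [0, 0, 0]
    - [0, 0, 0]
    - [0, 0, 0]
    - [0, 0, 0]
    - [0, 0, 0]
  claw: [1, 1, 1, 1, 1, 1, 1, 1, 1, 1]

```text
time_s: 36.53
tcp_pos: [0.6468, 0.0909, 0.0874]
tool_rot: [-0.515, 0.484, -0.484, 0.515]
contact_force: [0.4, 0.1, -6.2]
finger_gap: 0.441
```

```bash
python3 -c "
from h import *
goal([.6467,.0905,.077],.061)
"
```

```text
t 36.53 p [0.6468 0.0909 0.0874] 
M [[0.062, 0.0, 0.998], [-0.998, 0.0, 0.062], [-0.0, -1.0, 0.0]] j [ 0.1396  0.3988 -0.0006  1.1712 -0.      1.6483] F [ 0.3582  0.0972 -6.2361] gap 0.44103715480987266
slide mm [ 0.3556 10.4327 -0.1305]
rotvec [-0.0002  0.001  -0.    ]
rotvec [-0.     -3.1406  0.0004]
```

Emit:
carry_out:
  slide:
    - [0.3, 2, 0]
    - [0.3, 4, 0]
    - [0.3, 6, 0]
    - [0.3, 8, 0]
    - [0.3, 10, 0]
    - [0.3, 12, 0]
    - [0.3, 13, 0]
    - [0.3, 14, 0]
    - [0.3, 14.5, 0]
    - [0.3, 15, 0]
  angular:
    - [0, 0, 0]
    - [0, 0, 0]
    - [0, 0, 0]
    - [0, 0, 0]
    - [0, 0, 0]
    - [0, 0, 0]
    - [0, 0, 0]
    - [0, 0, 0]
    - [0, 0, 0]
    - [0, 0, 0]
  claw: [1, 1, 1, 1, 1, 1, 1, 1, 1, 1]

```text
time_s: 37.37
tcp_pos: [0.6472, 0.0904, 0.0725]
tool_rot: [-0.515, 0.484, -0.485, 0.515]
contact_force: [2.0, -1.5, -6.2]
finger_gap: 0.442
```

Emit:
carry_out:
  slide:
    - [0.1, 0.6, 0.2]
    - [0.2, 1.2, 0.2]
    - [0.2, 1.8, 0.2]
    - [0.2, 2.4, 0.2]
    - [0.2, 3, 0.2]
    - [0.2, 3.6, 0.2]
    - [0.2, 4, 0.2]
    - [0.2, 4.4, 0.2]
    - [0.2, 4.7, 0.2]
    - [0.2, 5, 0.2]
  angular:
    - [0, 0, 0]
    - [0, 0, 0]
    - [0, 0, 0]
    - [0, 0, 0]
    - [0, 0, 0]
    - [0, 0, 0]
    - [0, 0, 0]
    - [0, 0, 0]
    - [0, 0, 0]
    - [0, 0, 0]
  claw: [1, 1, 1, 1, 1, 1, 1, 1, 1, 1]

```text
time_s: 38.2
tcp_pos: [0.6472, 0.0903, 0.0679]
tool_rot: [-0.515, 0.484, -0.485, 0.515]
contact_force: [1.2, -1.6, 1.4]
finger_gap: 0.445
```

Emit:
carry_out:
  slide:
    - [0, 0.2, 0]
    - [0, 0.4, 0]
    - [0, 0.6, 0]
    - [0, 0.8, 0]
    - [0, 1, 0]
    - [0, 1.2, 0]
    - [0, 1.4, 0]
    - [0, 1.6, 0]
    - [0, 1.8, 0]
    - [0, 2, 0]
  angular:
    - [0, 0, 0]
    - [0, 0, 0]
    - [0, 0, 0]
    - [0, 0, 0]
    - [0, 0, 0]
    - [0, 0, 0]
    - [0, 0, 0]
    - [0, 0, 0]
    - [0, 0, 0]
    - [0, 0, 0]
  claw: [1, 1, 1, 1, 1, 1, 1, 1, 1, 1]

```text
time_s: 39.03
tcp_pos: [0.6472, 0.0903, 0.0657]
tool_rot: [-0.515, 0.484, -0.484, 0.515]
contact_force: [0.1, -2.0, 4.8]
finger_gap: 0.444
```

Emit:
carry_out:
  slide:
    - [0, 0.2, 0]
    - [0, 0.4, 0]
    - [0, 0.6, 0]
    - [0, 0.8, 0]
    - [0, 1, 0]
    - [0, 1.2, 0]
    - [0, 1.4, 0]
    - [0, 1.6, 0]
    - [0, 1.8, 0]
    - [0, 2, 0]
  angular:
    - [0, 0, 0]
    - [0, 0, 0]
    - [0, 0, 0]
    - [0, 0, 0]
    - [0, 0, 0]
    - [0, 0, 0]
    - [0, 0, 0]
    - [0, 0, 0]
    - [0, 0, 0]
    - [0, 0, 0]
  claw: [1, 1, 1, 1, 1, 1, 1, 1, 1, 1]

```text
time_s: 39.87
tcp_pos: [0.6471, 0.0903, 0.0634]
tool_rot: [-0.515, 0.484, -0.484, 0.515]
contact_force: [2.8, -2.9, 2.1]
finger_gap: 0.445
```

Emit:
carry_out:
  slide:
    - [0, 0.2, 0]
    - [0, 0.4, 0]
    - [0, 0.6, 0]
    - [0, 0.8, 0]
    - [0, 1, 0]
    - [0, 1.2, 0]
    - [0, 1.4, 0]
    - [0, 1.6, 0]
    - [0, 1.8, 0]
    - [0, 2, 0]
  angular:
    - [0, 0, 0]
    - [0, 0, 0]
    - [0, 0, 0]
    - [0, 0, 0]
    - [0, 0, 0]
    - [0, 0, 0]
    - [0, 0, 0]
    - [0, 0, 0]
    - [0, 0, 0]
    - [0, 0, 0]
  claw: [1, 1, 1, 1, 1, 1, 1, 1, 1, 1]

```text
time_s: 40.7
tcp_pos: [0.6471, 0.0904, 0.0613]
tool_rot: [-0.515, 0.484, -0.484, 0.515]
contact_force: [1.9, -2.7, 4.5]
finger_gap: 0.447
```

Emit:
carry_out:
  slide:
    - [0, 0.2, 0]
    - [0, 0.4, 0]
    - [0, 0.6, 0]
    - [0, 0.8, 0]
    - [0, 1, 0]
    - [0, 1.2, 0]
    - [0, 1.4, 0]
    - [0, 1.6, 0]
    - [0, 1.6, 0]
    - [0, 1.6, 0]
  angular:
    - [0, 0, 0]
    - [0, 0, 0]
    - [0, 0, 0]
    - [0, 0, 0]
    - [0, 0, 0]
    - [0, 0, 0]
    - [0, 0, 0]
    - [0, 0, 0]
    - [0, 0, 0]
    - [0, 0, 0]
  claw: [1, 1, 1, 1, 1, 1, 1, 1, 1, 1]

```text
time_s: 41.53
tcp_pos: [0.6471, 0.0904, 0.0598]
tool_rot: [-0.515, 0.484, -0.484, 0.515]
contact_force: [3.4, -2.7, 4.5]
finger_gap: 0.444
```

Emit:
carry_out:
  slide:
    - [0, 0.2, 0]
    - [0, 0.4, 0]
    - [0, 0.6, 0]
    - [0, 0.8, 0]
    - [0, 1, 0]
    - [0, 1.2, 0]
    - [0, 1.4, 0]
    - [0, 1.6, 0]
    - [0, 1.8, 0]
    - [0, 1.8, 0]
  angular:
    - [0, 0, 0]
    - [0, 0, 0]
    - [0, 0, 0]
    - [0, 0, 0]
    - [0, 0, 0]
    - [0, 0, 0]
    - [0, 0, 0]
    - [0, 0, 0]
    - [0, 0, 0]
    - [0, 0, 0]
  claw: [1, 1, 1, 1, 1, 1, 1, 1, 1, 1]

```text
time_s: 42.37
tcp_pos: [0.6471, 0.0904, 0.059]
tool_rot: [-0.515, 0.484, -0.484, 0.516]
contact_force: [-0.5, -3.6, 10.2]
finger_gap: 0.445
```

Emit:
carry_out:
  slide:
    - [0, 0.2, 0]
    - [0, 0.4, 0]
    - [0, 0.6, 0]
    - [0, 0.8, 0]
    - [0, 1, 0]
    - [0, 1, 0]
    - [0, 1, 0]
    - [0, 1, 0]
    - [0, 1, 0]
    - [0, 1, 0]
  angular:
    - [0, 0, 0]
    - [0, 0, 0]
    - [0, 0, 0]
    - [0, 0, 0]
    - [0, 0, 0]
    - [0, 0, 0]
    - [0, 0, 0]
    - [0, 0, 0]
    - [0, 0, 0]
    - [0, 0, 0]
  claw: [1, 1, 1, 1, 1, 1, 1, 1, 1, 1]

```text
time_s: 43.2
tcp_pos: [0.6471, 0.0904, 0.0589]
tool_rot: [-0.515, 0.484, -0.485, 0.516]
contact_force: [-0.7, -3.5, 14.6]
finger_gap: 0.444
```

Emit:
carry_out:
  slide:
    - [0, -0.7, 0]
    - [0, -1.4, 0]
    - [0, -1.8, 0]
    - [0, -1.8, 0]
    - [0, -1.8, 0]
    - [0, -1.8, 0]
    - [0, -1.8, 0]
    - [0, -1.8, 0]
    - [0, -1.8, 0]
    - [0, -1.8, 0]
  angular:
    - [0, 0, 0]
    - [0, 0, 0]
    - [0, 0, 0]
    - [0, 0, 0]
    - [0, 0, 0]
    - [0, 0, 0]
    - [0, 0, 0]
    - [0, 0, 0]
    - [0, 0, 0]
    - [0, 0, 0]
  claw: [1, 1, 1, 1, -0.3, -0.6, -1, -1, -1, -1]

```text
time_s: 44.03
tcp_pos: [0.6466, 0.0905, 0.0583]
tool_rot: [0.515, -0.485, 0.484, -0.515]
contact_force: [-0.4, -0.6, 0.3]
finger_gap: 0.999
```

Emit:
carry_out:
  slide:
    - [0, -15, 0]
    - [0, -35, 0]
    - [0, -60, 0]
    - [0, -90, 0]
    - [0, -110, -30]
    - [0, -120, -65]
    - [0, -120, -100]
    - [0, -120, -130]
    - [0, -120, -150]
    - [0, -120, -150]
  angular:
    - [0, 0, 0]
    - [0, 0, 0]
    - [0, 0, 0]
    - [0, 0, 0]
    - [0, 0, 0]
    - [0, 0, 0]
    - [0, 0, 0]
    - [0, 0, 0]
    - [0, 0, 0]
    - [0, 0, 0]
  claw: [-1, -1, -1, -1, -1, -1, -1, -1, -1, -1]

```text
time_s: 44.87
tcp_pos: [0.4936, 0.0809, 0.1795]
tool_rot: [0.515, -0.484, 0.484, -0.515]
contact_force: [-0.2, 0.7, -0.2]
finger_gap: 0.997
```

```bash
python3 -c "
from h import *
import cv2
im=manip.get_image('side'); im2=manip.get_image('top')
print(manip.get_state()['time_s'],manip.get_state()['contact_force'])
cv2.imwrite('pics/f1.png',cv2.resize(im[140:270,310:440,::-1],None,fx=4.5,fy=4.5,interpolation=cv2.INTER_CUBIC))
cv2.imwrite('pics/f2.png',im2[:,:,::-1])
"
```

```text
44.9667 [ 0.3546 -0.2237  0.0129]
```

View pics/f1.png

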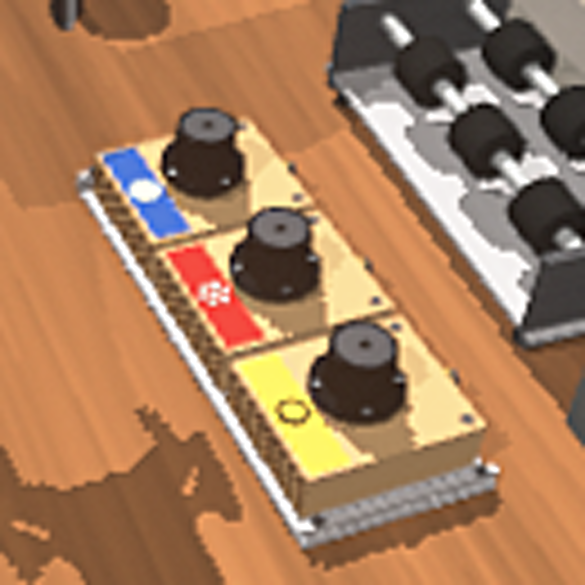

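View pics/f2.png

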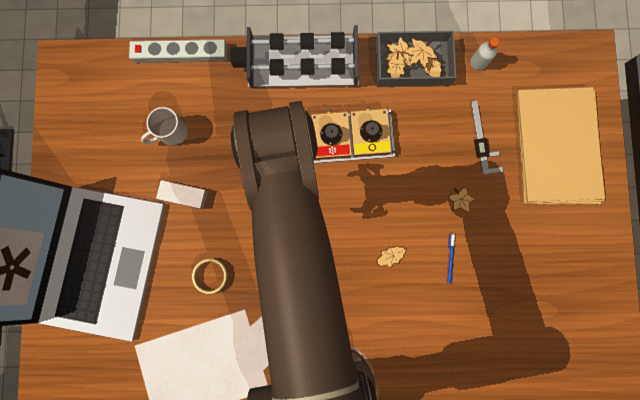

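```bash
python3 -c "
from h import *
for n,p,x in (('blue',(208,125),(.647,.0903)),('red',(280,228),(.653,-.013)),('yel',(364,345),(.6592,-.1163))):
    uv=(310+(p[0]+.5)/4.5-.5,140+(p[1]+.5)/4.5-.5)
    zs=np.arange(.07,.1,.0005); e=[np.hypot(*(ray('side',uv,z)[:2]-x)) for z in zs]; i=int(np.argmin(e)); print(n,zs[i],e[i],'depth',.108-zs[i])
"
python3 -c "
from station import manip
manip.hand_in()"
```

```text
blue 0.08650000000000002 0.0002091328676985118 depth 0.021499999999999977
red 0.08400000000000002 0.0009054291335450272 depth 0.02399999999999998
yel 0.08200000000000002 0.0010319215636015301 depth 0.02599999999999998
the job is handed in; nothing more can be done
```

All three hubs were lifted and weighed, put foot-down in their nests and pressed past the plunger onto the stop. The job was handed in at about 45 s.

| Hub | Lifted weight | Judged | Nest | Highest push read (with hub weight) | Depth by arm | Depth by side camera |
|---|---|---|---|---|---|---|
| Right | about 1.5 N | hollow | yellow | about 19.5 N | about 25.5 mm | 26 mm |
| Middle | about 3.6 N | filled | red | about 19 N | about 23.5 mm | 24 mm |
| Left | about 6.5 N | solid | blue | about 21 N | about 22 mm | 21.5 mm |

- **Reaching the stop:** Each hub slid on at roughly 8 to 11 N past the plunger. Then the push rose clearly and the hub all but stopped. Forces were read only at the end of each short move; none came near the 35 N limit.
- **Final checks:** After release, the side picture showed all three hubs upright, with the flanges standing clear of the wood. The depths from the arm and the camera agreed within about 0.5 mm. The gripper was open, clear of everything, and read no force.
- **Side load:** The first hub (yellow nest) touched the bore wall on the way in, at about 5 N sideways. I shifted it 0.6 mm and the load went away.
- **Other things on the table:** I did not touch any of them. The last top picture shows those in view unmoved, but the arm hid the maple leaf and the blue nest there.

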